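Tighten the flower press crosswise

ROBOT

A 7-joint arm with a two-finger parallel gripper is mounted at the origin on the work surface. World frame = base frame: x ahead of the robot, y to its left, z up, the work surface at z = 0. Lengths are in m, angles in rad, forces in N, time in s.
With the tool pointing down it reaches from about 0.425 to 0.875 m from the base axis. Payload 4.7 kg.
Tool frame: the origin (TCP) lies at the very end of the fingers, on their centre line; the grasp point (between the pads) lies 19 mm behind it; z points along the fingers, y is the direction in which the jaws open and shut (so a half turn about z gives the same grasp; the last joint's range is limited). The gripper opens to 87 mm and grips with 3 to 60 N. Pads are 19 mm wide; open, the fingers measure 117 mm over their backs; the gripper's body (75 mm by 190 mm) begins 51 mm behind the grasp point.
Start: joints at [-1.216, 0.321, -0.07, 1.45, 0.023, 1.371, -0.057], TCP at [0.217, 0.613, 0.223] pointing down, gripper open.
Joint ranges: [-2.86, 2.86], [-0.3, 2.09], [-1.38, 1.24], [0.06, 2.45], [-1.56, 4.7], [0.09, 2.05], [-2.69, 2.69]. Speed limits (rad/s): [2.57, 2.57, 3.14, 3.14, 3.14, 3.14, 3.14].

INTERFACE

Orientations are given as a 3x3 rotation matrix whose columns are the frame's x, y, z axes.
In Python, from station import ctrl gives the robot as it stands. The module is installed in compiled form; this text tells all that it offers.
- The arm moves only by the tool apply_moves, never from a script. Its argument "plan" is a list of rows, each an object of numbers: "grip": the finger opening in cm, from 0 to 8.7; "x", "y", "z": the shift along the tool's x, y, z in cm; "rx", "ry", "rz": the turn, a rotation vector about the tool's x, y, z in degrees. In form: [{"grip": .., "x": .., "y": .., "z": .., "rx": .., "ry": .., "rz": ..}, ...]. A call has 1 to 12 rows; each row is the pose to reach, as a shift and turn from the pose measured when the call began, along the tool's axes at that moment; what a row does not reach only later rows make up. A row lasts 1/12 s, in which the tool goes at most 41.7 mm and 7.16 degrees, less where a joint would pass 70% of its speed; a pose out of reach is approached as far as the arm can. A call with a gripper value outside its range is refused whole. The fingers move at their own pace and stop on an object; the grip force is fixed at half the most. Time passes only in rows, so rows that repeat a pose let the fingers close. It gives the time, the measured TCP pose, the force and the opening at its end, in the units of the state.
- ctrl.sense(): the state, without advancing time (a new reading comes with each control period).
- ctrl.get_image(name): name is "side" or "top" or "wrist"; returns a dict with "img" (480x640x3 uint8, red, green, blue), "fx", "fy", "cx", "cy" (pixels), "world_to_cam" (4x4, takes a point from world to camera coordinates); the wrist camera has in their place "mount" (4x4, takes a point from camera to tool coordinates, whose origin is the TCP and whose axes are the flange's). Camera axes: x right, y down, z forward; pixel columns grow to the right and rows downward; lengths in m; the calibration is good to about 2 mm. A picture is of the moment at which its call begins: read the wrist's pose just before it. There is no depth.
- ctrl.sign_off(): hands the job in, once; it reports no verdict.
The state is a dict: "clock": time; "qpos": joint angles; "qvel": joint speeds; "joint_torque": joint torques, N m; "ee_pos": TCP position; "tcp_rot": TCP orientation; "contact_force": force on the tool from outside, world axes, zero at the start; "moment": the same for the moment, N m; "finger_gap": opening from 0.0 (shut) to 1.0 (fully open).
Only numpy, scipy, OpenCV 4.12 (cv2) and the standard library are available. Lean on these libraries where they do the work, as an engineer would, in place of code of your own. Each camera call takes 0.05 s, during which the arm holds its last target. There are 200 camera calls.

TASK

Someone left the glass perfume atomizer standing on the flower press: first lift it off and stand it upright on the slate coaster, setting it down rather than dropping it. Then give each of the four wing nuts about half a turn clockwise to tighten the press, working crosswise: finish one nut and the one diagonally opposite before you start on the other two, so that the board comes down level. Leave the other things on the dresser where they are.

Things in the scene. Friction and masses are not known exactly. Their poses are not given: they have to be found in the camera images.
- press: Flower press: two square beech boards 206 mm wide with a stack of blotters and card between them, firm on rubber feet. Origin at the centre of its underside, z up, x and y along the board's edges; it is turned by up to 0.25 rad. Four upright 8 mm studs stand at x, y = +-82 mm from its centre, each with a steel wing nut. Upper face of the upper board 63 mm above the dresser.
- board: The press's upper board, 206 x 206 x 15 mm with a burnt-in daisy; origin at the centre of its underside, 48 mm above the dresser, z up. It rides on the four nuts: a half turn lowers a nut by 1.5 mm, so the board is level only when diagonally opposite nuts have been turned equally.
- atomizer: Round rose-pink glass perfume atomizer with a brass collar and spray head, 0.2 kg, left standing on the middle of the upper board. Glass body 52 mm in diameter and straight from 4 to 50 mm above its underside, shoulder up to 60 mm, brass collar 26 mm and head 18 mm in diameter above, 86 mm tall in all, a 12 mm long nozzle pointing along its x at 79 mm. Origin at the centre of its underside, z up.
- coaster: Round dark slate coaster lying loose on the dresser to the left or right of the press, 110 mm in diameter, 7 mm thick. Origin at the centre of its underside.
- watch_stand: Dark wooden watch stand with a watch on its bar, foot 96 mm in diameter, 145 mm tall; stands on the other side of the press from the coaster. Origin under the middle of its foot. Not to be disturbed.
- mug: Lime green ceramic mug, 84 mm in diameter, 98 mm tall, with make-up brushes in it up to 185 mm, on the left or right beyond the coaster or the watch stand. Origin under its middle. Not to be disturbed.
- cream_jar: Low white cream jar with a pink lid, 68 mm in diameter, 55 mm tall, on the left or right beyond the coaster or the watch stand. Origin under its middle. Not to be disturbed.
- hair_clip: Chrome hair clip, 90 mm long (along its y), 24 mm wide, 22 mm high, lying in front of the press on the robot's side. Origin under its middle. Not to be disturbed.
- hairbrush: Dark wooden hairbrush 210 mm long (along its x), 62 mm wide, 35 mm high, lying on the right. Origin under its middle. Not to be disturbed.
- nut_a (a joint): Turn of the near left wing nut (stud at x, y = -82, 82 mm in the press's frame), rad: 0 at the start, grows as it is tightened (clockwise seen from above); a half turn is 3.14. Stays where it is left; steady friction of about 0.14 N m. Diagonally opposite nut: nut_c. Hub 28 mm wide, 16 mm high; stud's end 21 mm above the board. Besides gripping both wings, one may push a wing round.
- nut_a_wings (a point): On the axis of the near left wing nut, 25 mm above the board (88 mm above the dresser). x axis: level, along the wings to the tip with a dab of red varnish; z up. Wings flat, upright, 10 mm thick, 68 mm tip to tip, 11 to 37 mm above the board, 10 mm gap in the middle: grip both at once across their thickness, from above. At the start they lie within 0.5 rad of the press's y axis.
- nut_b (a joint): Turn of the near right wing nut (stud at x, y = -82, -82 mm in the press's frame), rad: 0 at the start, grows as it is tightened (clockwise seen from above); a half turn is 3.14. Stays where it is left; steady friction of about 0.14 N m. Diagonally opposite nut: nut_d. Hub 28 mm wide, 16 mm high; stud's end 21 mm above the board. Besides gripping both wings, one may push a wing round.
- nut_b_wings (a point): On the axis of the near right wing nut, 25 mm above the board (88 mm above the dresser). x axis: level, along the wings to the tip with a dab of red varnish; z up. Wings flat, upright, 10 mm thick, 68 mm tip to tip, 11 to 37 mm above the board, 10 mm gap in the middle: grip both at once across their thickness, from above. At the start they lie within 0.5 rad of the press's y axis.
- nut_c (a joint): Turn of the far right wing nut (stud at x, y = 82, -82 mm in the press's frame), rad: 0 at the start, grows as it is tightened (clockwise seen from above); a half turn is 3.14. Stays where it is left; steady friction of about 0.14 N m. Diagonally opposite nut: nut_a. Hub 28 mm wide, 16 mm high; stud's end 21 mm above the board. Besides gripping both wings, one may push a wing round.
- nut_c_wings (a point): On the axis of the far right wing nut, 25 mm above the board (88 mm above the dresser). x axis: level, along the wings to the tip with a dab of red varnish; z up. Wings flat, upright, 10 mm thick, 68 mm tip to tip, 11 to 37 mm above the board, 10 mm gap in the middle: grip both at once across their thickness, from above. At the start they lie within 0.5 rad of the press's y axis.
- nut_d (a joint): Turn of the far left wing nut (stud at x, y = 82, 82 mm in the press's frame), rad: 0 at the start, grows as it is tightened (clockwise seen from above); a half turn is 3.14. Stays where it is left; steady friction of about 0.14 N m. Diagonally opposite nut: nut_b. Hub 28 mm wide, 16 mm high; stud's end 21 mm above the board. Besides gripping both wings, one may push a wing round.
- nut_d_wings (a point): On the axis of the far left wing nut, 25 mm above the board (88 mm above the dresser). x axis: level, along the wings to the tip with a dab of red varnish; z up. Wings flat, upright, 10 mm thick, 68 mm tip to tip, 11 to 37 mm above the board, 10 mm gap in the middle: grip both at once across their thickness, from above. At the start they lie within 0.5 rad of the press's y axis.

How it is judged:
By the outcome, as a careful person would: the job done as asked, in the order asked, and still so for the second after the job is handed in, with the robot touching nothing.
It also fails if it takes over 72 s, if anything falls off the work surface, if the arm or the gripper's body presses on something with over 40 N, if the wrist force passes 120 N, or if a joint passes its speed limit or range.

## Working session

There is one attempt and no reset: what is moved stays moved. The work goes in short steps, Python scripts to look and compute and a tool call to move; the robot and the scene stay as the last step left them, time stands still between calls to the robot, and variables do not carry over. Pictures are saved under pics/ and viewed, about 8 in all and at most 12, crops included, and the job is handed in when it is done.

Besides the shell and the picture viewer there is one more tool, called after "Request:" in YAML: its name, and indented under it one key for each argument. apply_moves: Moves the arm, as the interface text tells. Its arguments: {"type":"object","properties":{"plan":{"type":"array","items":{"type":"object","properties":{"grip":{"type":"number"},"x":{"type":"number"},"y":{"type":"number"},"z":{"type":"number"},"rx":{"type":"number"},"ry":{"type":"number"},"rz":{"type":"number"}}}}},"required":["plan"]}

```bash
mkdir -p pics
cat > h.py <<'E'
import numpy as np, cv2
from station import ctrl
def grab(n,f):
    s=ctrl.sense(); d=ctrl.get_image(n)
    if 'mount' in d:
        T=np.eye(4);T[:3,:3]=np.array(s['tcp_rot']);T[:3,3]=s['ee_pos']
        d['c2w']=T@np.array(d['mount'])
    else: d['c2w']=np.linalg.inv(np.array(d['world_to_cam']))
    cv2.imwrite(f'pics/{f}.png',cv2.cvtColor(d['img'],cv2.COLOR_RGB2BGR))
    return d
def ray(d,u,v,z):
    c=d['c2w'];r=c[:3,:3]@np.array([(u-d['cx'])/d['fx'],(v-d['cy'])/d['fy'],1]);o=c[:3,3]
    return o+r*(z-o[2])/r[2]
def proj(d,p):
    q=np.linalg.inv(d['c2w'])@np.append(p,1);return d['fx']*q[0]/q[2]+d['cx'],d['fy']*q[1]/q[2]+d['cy']
def rel(p,yaw=None):
    "tool-axis shift in cm to world TCP p"
    s=ctrl.sense();R=np.array(s['tcp_rot']);return (R.T@(np.array(p)-s['ee_pos'])*100).round(2)
E
python3 - <<'E'
from h import *
import pickle
np.set_printoptions(precision=3,suppress=True)
s=ctrl.sense();print(s['clock'],s['ee_pos'],s['tcp_rot'],s['finger_gap'])
for n in('top','side'):
    d=grab(n,n+'0');pickle.dump(d,open(n+'0.pkl','wb'));print(n,d['fx'],d['c2w'])
w=ctrl.get_image('wrist');print(w['mount'],w['fx'])
E
```

```text
0.0 [0.217 0.612 0.221] [[-0.942  0.334 -0.001]
 [ 0.334  0.942 -0.002]
 [-0.    -0.002 -1.   ]] 0.9986500437152309
top 514.7506236086323 [[ 0.017 -0.995  0.093  0.414]
 [-1.    -0.017  0.003 -0.054]
 [-0.001 -0.094 -0.996  1.243]
 [ 0.     0.     0.     1.   ]]
side 452.0389678290613 [[ 0.925 -0.291  0.246  0.257]
 [-0.381 -0.687  0.619 -0.727]
 [-0.011 -0.666 -0.746  0.904]
 [ 0.     0.     0.     1.   ]]
[[ 0.    -0.966 -0.258  0.071]
 [ 1.     0.    -0.001  0.001]
 [ 0.001 -0.258  0.966 -0.162]
 [ 0.     0.     0.     1.   ]] 366.3280570822942
```

View pics/top0.png

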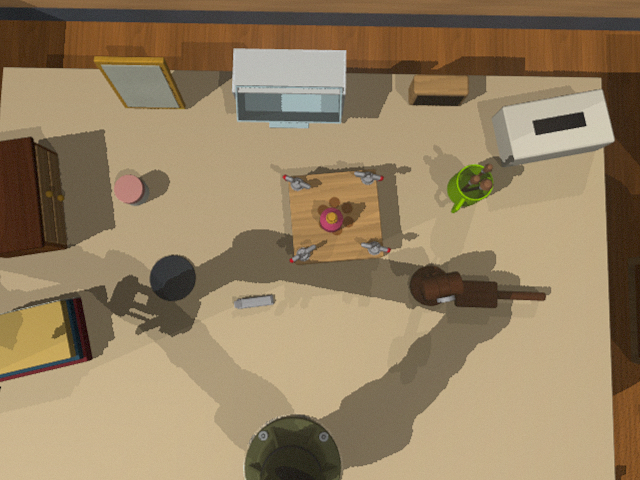

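View pics/side0.png

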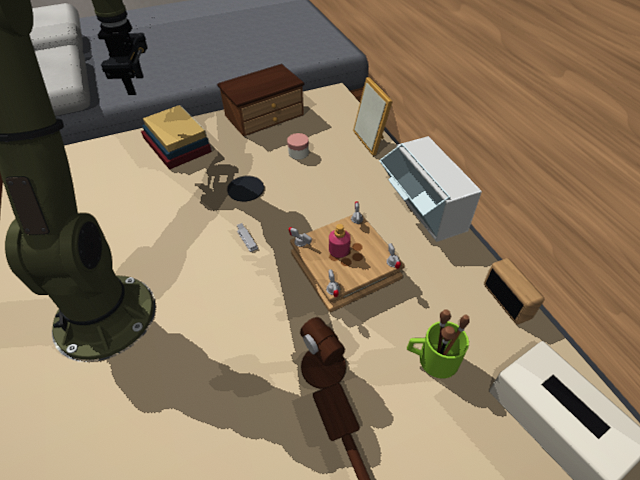

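```bash
cat > m.py <<'E'
from h import *
import pickle
np.set_printoptions(precision=3,suppress=True)
d=pickle.load(open('top0.pkl','rb'));im=d['img'];hsv=cv2.cvtColor(im,cv2.COLOR_RGB2HSV)
def blobs(m,lo,box):
    x0,y0,x1,y1=box;k=np.zeros_like(m);k[y0:y1,x0:x1]=m[y0:y1,x0:x1]
    n,l,st,c=cv2.connectedComponentsWithStats(k);return [(c[i],st[i,4]) for i in range(1,n) if st[i,4]>=lo],k
H,S,V=[hsv[...,i].astype(int) for i in range(3)]
print('coaster hsv',hsv[278,173],'board',hsv[200,325],'table',hsv[290,330],'brass',hsv[217,331],'red',hsv[179,286],hsv[178,381])
co,_=blobs(((V<90)&(H>85)&(H<130)).astype(np.uint8),300,(140,245,205,310))
for c,a in co: print('coaster',c,a,ray(d,*c,.007), 'dia',2*(a/np.pi)**.5)
r,_=blobs((((H>172)|(H<6))&(S>150)&(V>70)).astype(np.uint8),4,(275,160,400,275))
for c,a in r: print('red',c,a,ray(d,*c,.09))
b,k=blobs(((H>8)&(H<22)&(S>90)&(V>100)).astype(np.uint8),50,(275,160,400,275))
pts=cv2.findNonZero(k);bx=cv2.minAreaRect(pts);P=np.array([ray(d,*p,.063) for p in cv2.boxPoints(bx)]);print('board',[(c,a) for c,a in b],P,P.mean(0),np.linalg.norm(np.diff(P,axis=0),axis=1))
E
python3 m.py
python3 -c "
import cv2;i=cv2.imread('pics/top0.png')[160:275,270:400];cv2.imwrite('pics/c.png',cv2.resize(i,None,fx=5,fy=5))"
```

```text
coaster hsv [12 30 42] board [ 17 133 169] table [ 17  77 172] brass [ 19 190 187] red [  3  18 127] [178 200 184]
coaster [164.376 271.082] 426 [0.444 0.318 0.007] dia 23.28948359361322
red [284.   176.25] 8 [0.662 0.031 0.09 ]
red [381.154 178.154] 13 [ 0.661 -0.19   0.09 ]
red [388.455 249.818] 11 [ 0.498 -0.208  0.09 ]
red [291.    260.273] 11 [0.471 0.011 0.09 ]
board [(array([335.391, 216.817]), np.int32(6294)), (array([331.268, 217.554]), np.int32(112))] [[ 0.67   0.062  0.063]
 [ 0.7   -0.222  0.063]
 [ 0.454 -0.245  0.063]
 [ 0.424  0.034  0.063]] [ 0.562 -0.093  0.063] [0.286 0.247 0.28 ]
```

View pics/c.png

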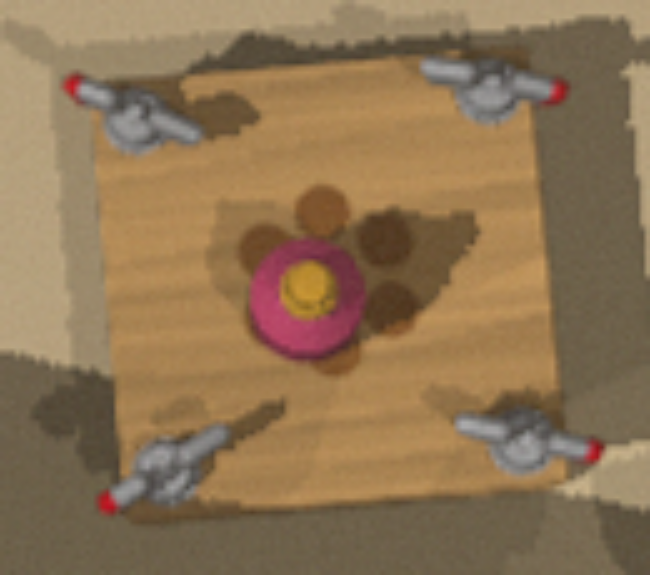

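```bash
cat > m2.py <<'E'
from h import *
import pickle
np.set_printoptions(precision=3,suppress=True)
d=pickle.load(open('top0.pkl','rb'))
f=lambda u,v,z: ray(d,270+u/5-.4,160+v/5-.4,z)
C=np.array([f(*p,.063) for p in [(95,80),(528,50),(567,487),(122,522)]]);print(C,C.mean(0),np.linalg.norm(C-np.roll(C,1,0),axis=1))
N={'d':(133,120,73,85),'c':(489,92,560,91),'b':(521,442,595,451),'a':(168,472,107,502)}
for k,(u,v,p,q) in N.items():
    h=f(u,v,.08);r=f(p,q,.09);print(k,h,r,'len',np.linalg.norm((r-h)[:2]),'ang',np.degrees(np.arctan2(*(r-h)[1::-1])))
a=f(308,288,.14);print('atom',a,'coaster',ray(d,173,278,.007), 'clip',ray(d,255,301,.02))
print(rel([a[0],a[1],.29]))
E
python3 m2.py
```

```text
[[ 0.669  0.022  0.063]
 [ 0.687 -0.179  0.063]
 [ 0.483 -0.199  0.063]
 [ 0.464  0.005  0.063]] [ 0.576 -0.088  0.063] [0.206 0.202 0.205 0.205]
d [0.647 0.003 0.08 ] [0.661 0.03  0.09 ] len 0.03040692476668337 ang 63.263466167024184
c [ 0.663 -0.16   0.08 ] [ 0.662 -0.191  0.09 ] len 0.031394178563329905 ang -92.05378010701622
b [ 0.502 -0.176  0.08 ] [ 0.498 -0.208  0.09 ] len 0.03247059236406984 ang -97.49003414826782
a [ 0.486 -0.016  0.08 ] [0.471 0.011 0.09 ] len 0.030438768229438657 ang 118.56703543727855
atom [ 0.563 -0.077  0.14 ] coaster [0.427 0.297 0.007] clip [0.377 0.097 0.02 ]
[-55.62 -53.42  -6.74]
```

Request:
apply_moves:
  plan:
    - {"grip": 8.7,"x": -28,"y": -26.7,"z": -6,"rz": 33}
    - {"grip": 8.7,"x": -28,"y": -26.7,"z": -6,"rz": 33}
    - {"grip": 8.7,"x": -28,"y": -26.7,"z": -6,"rz": 33}
    - {"grip": 8.7,"x": -28,"y": -26.7,"z": -6,"rz": 33}
    - {"grip": 8.7,"x": -28,"y": -26.7,"z": -6,"rz": 33}
    - {"grip": 8.7,"x": -28,"y": -26.7,"z": -6,"rz": 33}
    - {"grip": 8.7,"x": -28,"y": -26.7,"z": -6,"rz": 33}
    - {"grip": 8.7,"x": -55.6,"y": -53.4,"z": -6.7,"rz": 65}
    - {"grip": 8.7,"x": -55.6,"y": -53.4,"z": -6.7,"rz": 65}
    - {"grip": 8.7,"x": -55.6,"y": -53.4,"z": -6.7,"rz": 65}
    - {"grip": 8.7,"x": -55.6,"y": -53.4,"z": -6.7,"rz": 65}
    - {"grip": 8.7,"x": -55.6,"y": -53.4,"z": -6.7,"rz": 65}

```text
$.plan[0]: bad value
```

Run:
```python
from h import *
s=ctrl.sense();print(s['qpos'],s['tcp_rot'],rel([.563,-.077,.29]))
```

```text
[-1.21590389  0.32162935 -0.07008231  1.45138662  0.02262832  1.37081281
 -0.05690475] [[-9.42497736e-01  3.34212325e-01 -3.74209940e-04]
 [ 3.34212514e-01  9.42496702e-01 -1.40096639e-03]
 [-1.15528600e-04 -1.44547329e-03 -9.99998949e-01]] [-55.63 -53.41  -6.74]
```

Request:
apply_moves:
  plan:
    - {"grip": 8.6,"x": -28,"y": -26.7,"z": -6,"rx": 0,"ry": 0,"rz": 33}
    - {"grip": 8.6,"x": -28,"y": -26.7,"z": -6,"rx": 0,"ry": 0,"rz": 33}
    - {"grip": 8.6,"x": -28,"y": -26.7,"z": -6,"rx": 0,"ry": 0,"rz": 33}
    - {"grip": 8.6,"x": -28,"y": -26.7,"z": -6,"rx": 0,"ry": 0,"rz": 33}
    - {"grip": 8.6,"x": -28,"y": -26.7,"z": -6,"rx": 0,"ry": 0,"rz": 33}
    - {"grip": 8.6,"x": -28,"y": -26.7,"z": -6,"rx": 0,"ry": 0,"rz": 33}
    - {"grip": 8.6,"x": -28,"y": -26.7,"z": -6,"rx": 0,"ry": 0,"rz": 33}
    - {"grip": 8.6,"x": -55.6,"y": -53.4,"z": -6.7,"rx": 0,"ry": 0,"rz": 65}
    - {"grip": 8.6,"x": -55.6,"y": -53.4,"z": -6.7,"rx": 0,"ry": 0,"rz": 65}
    - {"grip": 8.6,"x": -55.6,"y": -53.4,"z": -6.7,"rx": 0,"ry": 0,"rz": 65}
    - {"grip": 8.6,"x": -55.6,"y": -53.4,"z": -6.7,"rx": 0,"ry": 0,"rz": 65}
    - {"grip": 8.6,"x": -55.6,"y": -53.4,"z": -6.7,"rx": 0,"ry": 0,"rz": 65}

```text
clock: 1.15
ee_pos: [0.4405, 0.167, 0.2768]
tcp_rot: [[-0.09, 0.996, -0.0], [0.996, 0.09, -0.001], [-0.001, -0.0, -1.0]]
contact_force: [1.1, 0.0, -0.0]
finger_gap: 0.989
```

Run:
```python
from h import *
s=ctrl.sense();print(s['qpos'],s['tcp_rot'],rel([.563,-.077,.29]))
```

```text
[-0.79149535 -0.10025814  0.34699063  1.80029559  0.03504996  1.43626432
 -0.36087918] [[-8.98337093e-02  9.95956756e-01 -2.13323414e-04]
 [ 9.95956422e-01  8.98334937e-02 -8.65689985e-04]
 [-8.43026201e-04 -2.90228967e-04 -9.99999603e-01]] [-25.41  10.01  -1.3 ]
```

Request:
apply_moves:
  plan:
    - {"grip": 8.6,"x": -25.4,"y": 10,"z": -1.3,"rx": 0,"ry": 0,"rz": 0}
    - {"grip": 8.6,"x": -25.4,"y": 10,"z": -1.3,"rx": 0,"ry": 0,"rz": 0}
    - {"grip": 8.6,"x": -25.4,"y": 10,"z": -1.3,"rx": 0,"ry": 0,"rz": 0}
    - {"grip": 8.6,"x": -25.4,"y": 10,"z": -1.3,"rx": 0,"ry": 0,"rz": 0}
    - {"grip": 8.6,"x": -25.4,"y": 10,"z": -1.3,"rx": 0,"ry": 0,"rz": 0}
    - {"grip": 8.6,"x": -25.4,"y": 10,"z": -1.3,"rx": 0,"ry": 0,"rz": 0}
    - {"grip": 8.6,"x": -25.4,"y": 10,"z": -1.3,"rx": 0,"ry": 0,"rz": 0}
    - {"grip": 8.6,"x": -25.4,"y": 10,"z": -1.3,"rx": 0,"ry": 0,"rz": 0}
    - {"grip": 8.6,"x": -25.4,"y": 10,"z": -1.3,"rx": 0,"ry": 0,"rz": 0}
    - {"grip": 8.6,"x": -25.4,"y": 10,"z": -1.3,"rx": 0,"ry": 0,"rz": 0}

```text
clock: 1.98
ee_pos: [0.5625, -0.0758, 0.2895]
tcp_rot: [[-0.091, 0.996, -0.001], [0.996, 0.091, -0.0], [0.0, -0.001, -1.0]]
contact_force: [-0.8, 1.5, 0.5]
finger_gap: 0.986
```

Run:
```python
from h import *
import pickle
s=ctrl.sense();print(s['qpos'],s['qvel'].round(3) if hasattr(s['qvel'],'round') else s['qvel'])
d=grab('wrist','w1');pickle.dump(d,open('w1.pkl','wb'));print(d['cx'],d['cy'])
P={'d':[.647,.003,.08],'c':[.663,-.16,.08],'b':[.502,-.176,.08],'a':[.486,-.016,.08],'at':[.563,-.077,.14]}
for k,p in P.items():print(k,np.round(proj(d,p)))
```

```text
[-0.50940491  0.13163272  0.66478424  1.57662218 -0.08126014  1.46290064
  0.2508777 ] [-0.018 -0.013 -0.017  0.007  0.001 -0.     0.004]
321.4807778119617 230.99842496991624
d [415. 133.]
c [406. 288.]
b [258. 289.]
a [250. 138.]
at [322. 219.]
```

View pics/w1.png

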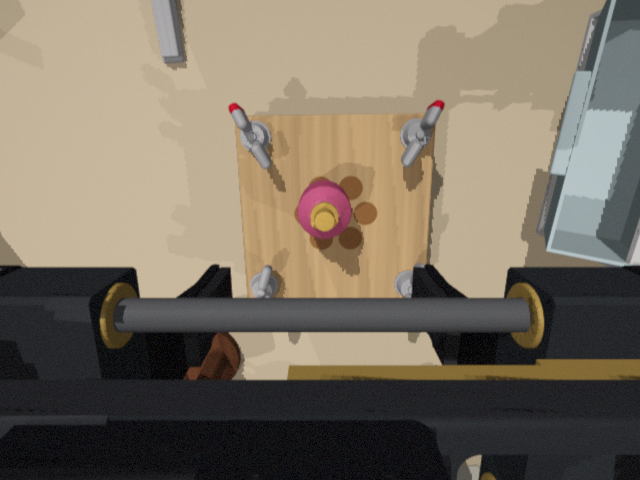

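Run:
```python
from h import *
import pickle
np.set_printoptions(precision=3,suppress=True)
d=pickle.load(open('w1.pkl','rb'))
h=cv2.cvtColor(d['img'],cv2.COLOR_RGB2HSV)
br=((h[...,0]>15)&(h[...,0]<30)&(h[...,1]>170)&(h[...,2]>130)).astype(np.uint8);br[:190]=0;br[240:]=0
g=((h[...,0]>155)&(h[...,1]>120)).astype(np.uint8);g[:170]=0;g[245:]=0
for n,m,z in(('brass',br,.14),('glass',g|br,.11)):
    p=cv2.findNonZero(m);(c,r)=cv2.minEnclosingCircle(p);print(n,c,r,ray(d,*c,z),p.shape)
A=[]
for k,c,r in(('a',(255,137),(234,106)),('d',(416,136),(437,104))):
    C=ray(d,*c,.082);R=ray(d,*r,.094);print(k,C,R,np.degrees(np.arctan2(*(R-C)[1::-1])),np.linalg.norm((R-C)[:2]))
a,b_=ray(d,255,137,.082),ray(d,416,136,.082);print(a-b_,np.linalg.norm(a-b_),rel([.563,-.077,.086]))
```

```text
Traceback (most recent call last):
cv2.error: OpenCV(4.12.0) /io/opencv/modules/imgproc/src/shapedescr.cpp:201: error: (-215:Assertion failed) count >= 0 && (depth == CV_32F || depth == CV_32S) in function 'minEnclosingCircle'
```

Run:
```python
from h import *
import pickle
np.set_printoptions(precision=3,suppress=True)
d=pickle.load(open('w1.pkl','rb'))
print('head',ray(d,325,219,.149),'glass',ray(d,325,210,.11))
for k,c,r in(('a',(255,137),(234,106)),('d',(416,136),(437,104))):
    C=ray(d,*c,.082);R=ray(d,*r,.094);print(k,C,R,np.degrees(np.arctan2(*(R-C)[1::-1])),np.linalg.norm((R-C)[:2]))
a,b_=ray(d,255,137,.082),ray(d,416,136,.082);print(a-b_,np.linalg.norm(a-b_),rel([.565,-.076,.086]))
```

```text
head [ 0.565 -0.075  0.149] glass [ 0.566 -0.075  0.11 ]
a [ 0.491 -0.015  0.082] [0.473 0.012 0.094] 125.03115157227158 0.03219429477519742
d [0.648 0.    0.082] [0.66  0.03  0.094] 68.40294894687113 0.032170286854202146
[-0.156 -0.015  0.   ] 0.1571998440896516 [-0.12  0.26 20.36]
```

Request:
apply_moves:
  plan:
    - {"grip": 8.6,"x": -0.1,"y": 0.25,"z": 4.1,"rx": 0,"ry": 0,"rz": 0}
    - {"grip": 8.6,"x": -0.1,"y": 0.25,"z": 8.2,"rx": 0,"ry": 0,"rz": 0}
    - {"grip": 8.6,"x": -0.1,"y": 0.25,"z": 12.3,"rx": 0,"ry": 0,"rz": 0}
    - {"grip": 8.6,"x": -0.1,"y": 0.25,"z": 16.3,"rx": 0,"ry": 0,"rz": 0}
    - {"grip": 8.6,"x": -0.1,"y": 0.25,"z": 19,"rx": 0,"ry": 0,"rz": 0}
    - {"grip": 8.6,"x": -0.1,"y": 0.25,"z": 20.3,"rx": 0,"ry": 0,"rz": 0}
    - {"grip": 8.6,"x": -0.1,"y": 0.25,"z": 20.3,"rx": 0,"ry": 0,"rz": 0}
    - {"grip": 4.5,"x": -0.1,"y": 0.25,"z": 20.3,"rx": 0,"ry": 0,"rz": 0}
    - {"grip": 4.5,"x": -0.1,"y": 0.25,"z": 20.3,"rx": 0,"ry": 0,"rz": 0}
    - {"grip": 4.5,"x": -0.1,"y": 0.25,"z": 20.3,"rx": 0,"ry": 0,"rz": 0}
    - {"grip": 4.5,"x": -0.1,"y": 0.25,"z": 20.3,"rx": 0,"ry": 0,"rz": 0}
    - {"grip": 4.5,"x": -0.1,"y": 0.25,"z": 20.3,"rx": 0,"ry": 0,"rz": 0}

```text
clock: 3.03
ee_pos: [0.5658, -0.0758, 0.0879]
tcp_rot: [[-0.092, 0.996, 0.001], [0.996, 0.092, 0.001], [0.0, 0.001, -1.0]]
contact_force: [-0.3, 0.5, 0.3]
finger_gap: 0.698
```

Request:
apply_moves:
  plan:
    - {"grip": 4.5,"x": 0,"y": 0,"z": 0.1,"rx": 0,"ry": 0,"rz": 0}
    - {"grip": 4.5,"x": 0,"y": 0,"z": 0.1,"rx": 0,"ry": 0,"rz": 0}
    - {"grip": 4.5,"x": 0,"y": 0,"z": 0.1,"rx": 0,"ry": 0,"rz": 0}
    - {"grip": 4.5,"x": 0,"y": 0,"z": 0.1,"rx": 0,"ry": 0,"rz": 0}

```text
clock: 3.37
ee_pos: [0.566, -0.0758, 0.0874]
tcp_rot: [[-0.092, 0.996, 0.002], [0.996, 0.092, 0.001], [0.001, 0.002, -1.0]]
contact_force: [-2.4, -0.3, 4.8]
finger_gap: 0.591
```

Request:
apply_moves:
  plan:
    - {"grip": 4.5,"x": 0,"y": 0,"z": -1.5,"rx": 0,"ry": 0,"rz": 0}
    - {"grip": 4.5,"x": 0,"y": 0,"z": -4,"rx": 0,"ry": 0,"rz": 0}
    - {"grip": 4.5,"x": 0,"y": 0,"z": -7,"rx": 0,"ry": 0,"rz": 0}
    - {"grip": 4.5,"x": 1.5,"y": -0.4,"z": -8.5,"rx": 0,"ry": 0,"rz": 0}
    - {"grip": 4.5,"x": 4.5,"y": -1.2,"z": -9,"rx": 0,"ry": 0,"rz": 0}
    - {"grip": 4.5,"x": 8.2,"y": -2.2,"z": -9,"rx": 0,"ry": 0,"rz": 0}
    - {"grip": 4.5,"x": 12,"y": -3.2,"z": -9,"rx": 0,"ry": 0,"rz": 0}
    - {"grip": 4.5,"x": 15.8,"y": -4.3,"z": -9,"rx": 0,"ry": 0,"rz": 0}
    - {"grip": 4.5,"x": 19.6,"y": -5.3,"z": -9,"rx": 0,"ry": 0,"rz": 0}
    - {"grip": 4.5,"x": 23.3,"y": -6.3,"z": -9,"rx": 0,"ry": 0,"rz": 0}
    - {"grip": 4.5,"x": 26.5,"y": -7.2,"z": -9,"rx": 0,"ry": 0,"rz": 0}
    - {"grip": 4.5,"x": 29,"y": -7.9,"z": -9,"rx": 0,"ry": 0,"rz": 0}

```text
clock: 4.37
ee_pos: [0.4583, 0.2087, 0.1767]
tcp_rot: [[-0.095, 0.995, 0.0], [0.995, 0.095, 0.001], [0.001, 0.0, -1.0]]
contact_force: [1.0, 0.1, -1.9]
finger_gap: 0.593
```

Run:
```python
from h import *
import pickle
np.set_printoptions(precision=3,suppress=True)
d=grab('wrist','w2');pickle.dump(d,open('w2.pkl','wb'))
print(ctrl.sense()['qpos'],'exp',proj(d,[.427,.297,.007]),rel([.427,.297,.0312]))
g=cv2.cvtColor(d['img'],cv2.COLOR_RGB2GRAY)
m=(g<65).astype(np.uint8)
cs,_=cv2.findContours(m,cv2.RETR_EXTERNAL,cv2.CHAIN_APPROX_NONE)
for c in cs:
    if cv2.contourArea(c)>1500:
        e=cv2.fitEllipse(c);print(e,cv2.boundingRect(c),ray(d,*e[0],.007))
```

```text
[-0.875  0.032  0.397  1.883 -0.018  1.228 -0.371] exp (np.float64(294.9381599076831), np.float64(109.31372720020214)) [ 8.48 -2.05 14.57]
((504.3446960449219, 317.37164306640625), (100.5018310546875, 220.8138885498047), 86.55895233154297) (385, 268, 221, 97) [0.651 0.12  0.007]
((293.09295654296875, 393.80810546875), (218.9936981201172, 697.4525146484375), 92.4195556640625) (0, 268, 640, 212) [0.447 0.01  0.007]
```

View pics/w2.png

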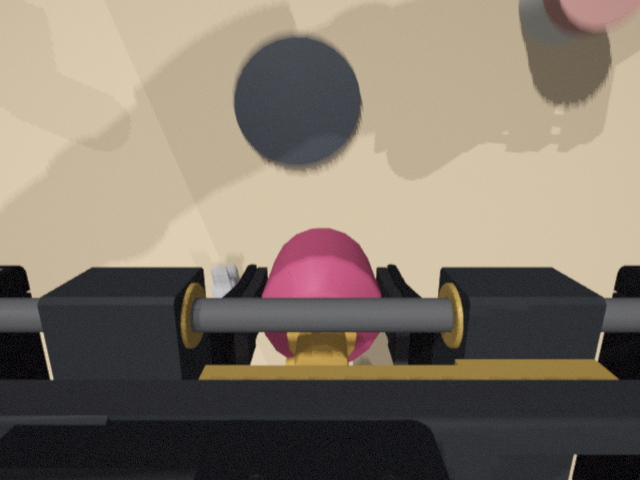

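Request:
apply_moves:
  plan:
    - {"grip": 4.5,"x": 3,"y": -0.6,"z": 0,"rx": 0,"ry": 0,"rz": 0}
    - {"grip": 4.5,"x": 6,"y": -1.2,"z": 0.5,"rx": 0,"ry": 0,"rz": 0}
    - {"grip": 4.5,"x": 8.3,"y": -1.7,"z": 2,"rx": 0,"ry": 0,"rz": 0}
    - {"grip": 4.5,"x": 9,"y": -1.8,"z": 5,"rx": 0,"ry": 0,"rz": 0}
    - {"grip": 4.5,"x": 9,"y": -1.8,"z": 8,"rx": 0,"ry": 0,"rz": 0}
    - {"grip": 4.5,"x": 9,"y": -1.8,"z": 10.5,"rx": 0,"ry": 0,"rz": 0}
    - {"grip": 4.5,"x": 9,"y": -1.8,"z": 12.3,"rx": 0,"ry": 0,"rz": 0}
    - {"grip": 4.5,"x": 9,"y": -1.8,"z": 13.3,"rx": 0,"ry": 0,"rz": 0}
    - {"grip": 4.5,"x": 9,"y": -1.8,"z": 13.8,"rx": 0,"ry": 0,"rz": 0}
    - {"grip": 4.5,"x": 9,"y": -1.8,"z": 14.1,"rx": 0,"ry": 0,"rz": 0}
    - {"grip": 4.5,"x": 9,"y": -1.8,"z": 14.2,"rx": 0,"ry": 0,"rz": 0}

```text
clock: 5.33
ee_pos: [0.4295, 0.3026, 0.0353]
tcp_rot: [[-0.101, 0.995, -0.0], [0.995, 0.101, 0.005], [0.005, 0.0, -1.0]]
contact_force: [-0.5, -0.5, -1.9]
finger_gap: 0.592
```

Request:
apply_moves:
  plan:
    - {"grip": 4.5,"x": 0,"y": 0,"z": 0.15,"rx": 0,"ry": 0,"rz": 0}
    - {"grip": 4.5,"x": 0,"y": 0,"z": 0.25,"rx": 0,"ry": 0,"rz": 0}
    - {"grip": 4.5,"x": 0,"y": 0,"z": 0.35,"rx": 0,"ry": 0,"rz": 0}
    - {"grip": 4.5,"x": 0,"y": 0,"z": 0.4,"rx": 0,"ry": 0,"rz": 0}
    - {"grip": 4.5,"x": 0,"y": 0,"z": 0.4,"rx": 0,"ry": 0,"rz": 0}

```text
clock: 5.75
ee_pos: [0.4299, 0.3032, 0.0321]
tcp_rot: [[-0.101, 0.995, 0.0], [0.995, 0.101, 0.006], [0.006, 0.001, -1.0]]
contact_force: [-0.2, -0.3, 1.4]
finger_gap: 0.586
```

Request:
apply_moves:
  plan:
    - {"grip": 5.6,"x": 0,"y": 0,"z": 0,"rx": 0,"ry": 0,"rz": 0}
    - {"grip": 6.5,"x": 0,"y": 0,"z": 0,"rx": 0,"ry": 0,"rz": 0}
    - {"grip": 7.5,"x": 0,"y": 0,"z": 0,"rx": 0,"ry": 0,"rz": 0}
    - {"grip": 7.5,"x": 0,"y": 0,"z": 0,"rx": 0,"ry": 0,"rz": 0}
    - {"grip": 7.5,"x": 0,"y": 0,"z": -0.2,"rx": 0,"ry": 0,"rz": 0}
    - {"grip": 7.5,"x": 0,"y": 0,"z": -2,"rx": 0,"ry": 0,"rz": 0}
    - {"grip": 7.5,"x": 0,"y": 0,"z": -5,"rx": 0,"ry": 0,"rz": 0}
    - {"grip": 7.5,"x": 0,"y": 0,"z": -9,"rx": 0,"ry": 0,"rz": 0}
    - {"grip": 7.5,"x": 0,"y": 0,"z": -13,"rx": 0,"ry": 0,"rz": 0}
    - {"grip": 7.5,"x": 0,"y": 0,"z": -16.5,"rx": 0,"ry": 0,"rz": 0}

```text
clock: 6.58
ee_pos: [0.43, 0.3021, 0.1998]
tcp_rot: [[-0.101, 0.995, 0.002], [0.995, 0.101, 0.007], [0.007, 0.002, -1.0]]
contact_force: [1.2, 0.3, 0.6]
finger_gap: 0.861
```

Run:
```python
from h import *
d=grab('top','t2');s=grab('side','s2')
a=d['img'][235:320,120:225];b=s['img'][130:230,190:300]
cv2.imwrite('pics/v2.png',cv2.cvtColor(np.hstack([cv2.resize(a,(400,324)),cv2.resize(b,(356,324))]),cv2.COLOR_RGB2BGR))
for k,(x,y,t) in {'a':(.4854,-.0127,0)}.items(): print(rel([x,y,.20]))
```

```text
[-32.09   1.99  -0.  ]
```

View pics/v2.png

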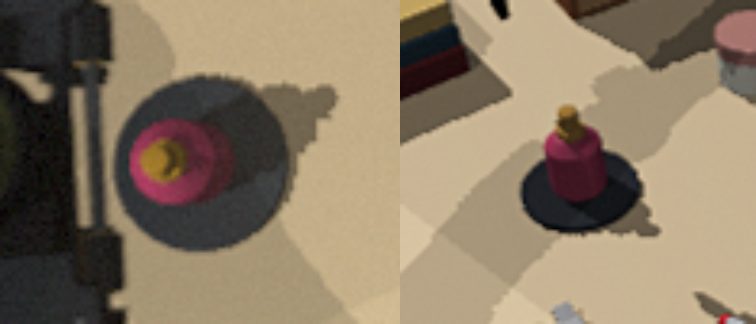

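Request:
apply_moves:
  plan:
    - {"grip": 7.5,"x": -4,"y": 0.2,"z": 0,"rx": 0,"ry": 0,"rz": -4}
    - {"grip": 7.5,"x": -8,"y": 0.4,"z": 0,"rx": 0,"ry": 0,"rz": -8}
    - {"grip": 7,"x": -12,"y": 0.8,"z": 0,"rx": 0,"ry": 0,"rz": -12}
    - {"grip": 7,"x": -16,"y": 1,"z": 0,"rx": 0,"ry": 0,"rz": -16}
    - {"grip": 6,"x": -20,"y": 1.2,"z": 0,"rx": 0,"ry": 0,"rz": -20}
    - {"grip": 6,"x": -24,"y": 1.5,"z": 1,"rx": 0,"ry": 0,"rz": -24}
    - {"grip": 6,"x": -28,"y": 1.8,"z": 3,"rx": 0,"ry": 0,"rz": -24}
    - {"grip": 6,"x": -31.5,"y": 2,"z": 5.5,"rx": 0,"ry": 0,"rz": -24}
    - {"grip": 6,"x": -32.1,"y": 2,"z": 6,"rx": -0.3,"ry": 0.4,"rz": -24}
    - {"grip": 6,"x": -32.1,"y": 2,"z": 6,"rx": -0.3,"ry": 0.4,"rz": -24}
    - {"grip": 6,"x": -32.1,"y": 2,"z": 6,"rx": -0.3,"ry": 0.4,"rz": -24}

```text
clock: 7.6
ee_pos: [0.4855, -0.012, 0.1395]
tcp_rot: [[-0.495, 0.869, 0.011], [0.869, 0.495, 0.023], [0.014, 0.021, -1.0]]
contact_force: [-0.3, 0.5, -0.7]
finger_gap: 0.691
```

```bash
cat > look.py <<'E'
from h import *
import pickle,sys
np.set_printoptions(precision=4,suppress=True)
n,x,y=sys.argv[1],float(sys.argv[2]),float(sys.argv[3])
d=grab('wrist','n_'+n);pickle.dump(d,open('n_%s.pkl'%n,'wb'));s=ctrl.sense();R=np.array(s['tcp_rot'])
print('q',s['qpos'],'pos',s['ee_pos'],'yaw',np.degrees(np.arctan2(R[1,0],R[0,0])))
h=cv2.cvtColor(d['img'],cv2.COLOR_RGB2HSV).astype(int);H,S,V=h[...,0],h[...,1],h[...,2]
u,v=proj(d,[x,y,.09]);print('exp px',u,v)
Y,X=np.mgrid[:480,:640];near=(np.hypot(X-u,Y-v)<100)&(Y<262)
red=(((H>172)|(H<6))&(S>150)&(V>60)&near).astype(np.uint8)
k,l,st,c=cv2.connectedComponentsWithStats(red)
if k>1:
    i=1+np.argmax(st[1:,4]);rp=ray(d,*c[i],.094);print('red',c[i],st[i,4],rp,'dist',np.hypot(rp[0]-x,rp[1]-y),'ang from stud',np.degrees(np.arctan2(rp[1]-y,rp[0]-x)))
g=((S<45)&(V>70)&near).astype(np.uint8)
k,l,st,c=cv2.connectedComponentsWithStats(g)
i=1+np.argmax(st[1:,4]);p=cv2.findNonZero(((l==i)|(red>0)).astype(np.uint8));(cx,cy),wh,an=cv2.minAreaRect(p)
vx,vy,x0,y0=cv2.fitLine(p,cv2.DIST_L2,0,.01,.01).ravel()
A,B=ray(d,x0,y0,.09),ray(d,x0+20*vx,y0+20*vy,.09);print('grey',c[i],st[i,4],'centre',ray(d,x0,y0,.09),'rect',(cx,cy),wh,'line ang',np.degrees(np.arctan2(*(B-A)[1::-1])))
E
python3 look.py a .4854 -.0127
```

```text
q [-0.6664  0.0086  0.6608  1.9827 -0.0312  1.14    0.528 ] pos [ 0.4861 -0.0107  0.1402] yaw 119.8491491242814
exp px 318.5989421240015 255.92418432616745
red [318.6456 213.4223] 206 [0.472  0.0109 0.094 ] dist 0.027170014985605707 ang from stud 119.62431816873332
grey [320.7424 243.9401] 1487 centre [ 0.4815 -0.0035  0.09  ] rect (321.0, 233.5) (55.0, 46.0) line ang -54.42509493515067
```

View pics/n_a.png

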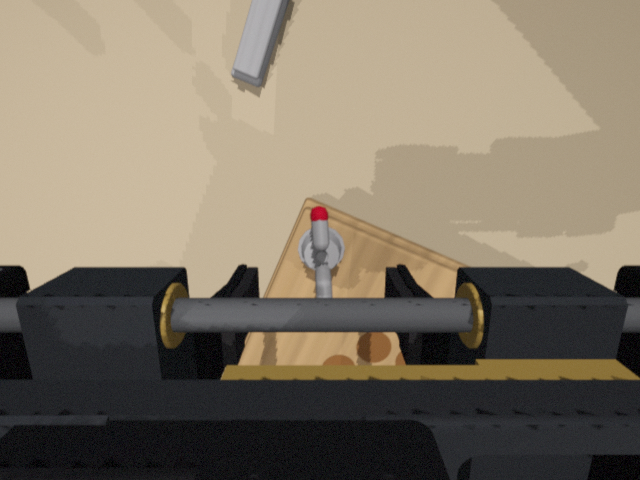

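```bash
cat >> h.py <<'E'
def goto(x,y,z,yaw):
    "shift cm and turn deg (tool axes) to reach TCP x,y,z pointing down, tool x at yaw (deg, mod 180 nearest)"
    from scipy.spatial.transform import Rotation as Ro
    s=ctrl.sense();R=np.array(s['tcp_rot']);y0=np.degrees(np.arctan2(R[1,0],R[0,0]))
    yaw=y0+(yaw-y0+90)%180-90;c,q=np.cos(np.radians(yaw)),np.sin(np.radians(yaw))
    D=np.array([[c,q,0],[q,-c,0],[0,0,-1]])
    print('goto shift',rel([x,y,z]),'turn',np.degrees(Ro.from_matrix(R.T@D).as_rotvec()).round(1),'yaw0',y0.round(1),'q7',s['qpos'][6].round(2))
E
python3 - <<'E'
from h import *
import pickle
d=pickle.load(open('n_a.pkl','rb'))
print(ray(d,321,247,.079),ray(d,321,253,.09),ray(d,318.6,214,.094),ray(d,323,297,.094))
goto(.4854,-.0127,.081,119.6)
E
```

```text
[ 0.48568264 -0.0098237   0.079     ] [ 0.48575179 -0.01036465  0.09      ] [0.47211508 0.01060848 0.094     ] [ 0.50015901 -0.03332313  0.094     ]
goto shift [-0.22 -0.29  5.91] turn [ 1.3 -0.8  0.2] yaw0 119.8 q7 0.53
```

Request:
apply_moves:
  plan:
    - {"grip": 3.2,"x": -0.05,"y": 0,"z": 1.5,"rx": 1.3,"ry": -0.8,"rz": -1}
    - {"grip": 3.2,"x": -0.05,"y": 0,"z": 1.5,"rx": 1.3,"ry": -0.8,"rz": -1}
    - {"grip": 3.2,"x": -0.05,"y": 0,"z": 1.5,"rx": 1.3,"ry": -0.8,"rz": -1}
    - {"grip": 3.2,"x": -0.05,"y": 0,"z": 3,"rx": 1.3,"ry": -0.8,"rz": -1}
    - {"grip": 3.2,"x": -0.05,"y": 0,"z": 4.8,"rx": 1.3,"ry": -0.8,"rz": -1}
    - {"grip": 0.5,"x": -0.05,"y": 0,"z": 5.6,"rx": 1.3,"ry": -0.8,"rz": -1}
    - {"grip": 0.5,"x": -0.05,"y": 0,"z": 5.9,"rx": 1.3,"ry": -0.8,"rz": -1}
    - {"grip": 0.5,"x": -0.05,"y": 0,"z": 5.9,"rx": 1.3,"ry": -0.8,"rz": -1}
    - {"grip": 0.5,"x": -0.05,"y": 0,"z": 5.9,"rx": 1.3,"ry": -0.8,"rz": -1}
    - {"grip": 0.5,"x": -0.05,"y": 0,"z": 5.9,"rx": 1.3,"ry": -0.8,"rz": -1}
    - {"grip": 0.5,"x": -0.05,"y": 0,"z": 5.9,"rx": 1.3,"ry": -0.8,"rz": -1}
    - {"grip": 0.5,"x": -0.05,"y": 0,"z": 5.9,"rx": 1.3,"ry": -0.8,"rz": -1}

```text
clock: 8.65
ee_pos: [0.4855, -0.0107, 0.0817]
tcp_rot: [[-0.512, 0.859, -0.004], [0.859, 0.512, -0.001], [0.001, -0.004, -1.0]]
contact_force: [-5.2, -1.7, 3.1]
finger_gap: 0.111
```

Request:
apply_moves:
  plan:
    - {"grip": 0.5,"x": 0,"y": 0,"z": 0,"rx": 0,"ry": 0,"rz": 4}
    - {"grip": 0.5,"x": 0,"y": 0,"z": 0,"rx": 0,"ry": 0,"rz": 11}
    - {"grip": 0.5,"x": 0,"y": 0,"z": 0,"rx": 0,"ry": 0,"rz": 18}
    - {"grip": 0.5,"x": 0,"y": 0,"z": 0,"rx": 0,"ry": 0,"rz": 25}
    - {"grip": 0.5,"x": 0,"y": 0,"z": 0,"rx": 0,"ry": 0,"rz": 32}
    - {"grip": 0.5,"x": 0,"y": 0,"z": 0,"rx": 0,"ry": 0,"rz": 39}
    - {"grip": 0.5,"x": 0,"y": 0,"z": 0,"rx": 0,"ry": 0,"rz": 46}
    - {"grip": 0.5,"x": 0,"y": 0,"z": 0,"rx": 0,"ry": 0,"rz": 53}
    - {"grip": 0.5,"x": 0,"y": 0,"z": 0,"rx": 0,"ry": 0,"rz": 60}
    - {"grip": 0.5,"x": 0,"y": 0,"z": 0,"rx": 0,"ry": 0,"rz": 67}
    - {"grip": 0.5,"x": 0,"y": 0,"z": 0,"rx": 0,"ry": 0,"rz": 74}
    - {"grip": 0.5,"x": 0,"y": 0,"z": 0,"rx": 0,"ry": 0,"rz": 80}

```text
clock: 9.65
ee_pos: [0.4909, -0.0112, 0.0821]
tcp_rot: [[0.76, 0.65, 0.009], [0.65, -0.76, -0.003], [0.005, 0.008, -1.0]]
contact_force: [18.5, -2.6, -24.1]
finger_gap: 0.111
```

Run:
```python
from h import *
s=ctrl.sense();print(s['qpos'],s['moment'])
goto(.4855,-.0107,.0812,20)
```

```text
[-0.75613521  0.11151915  0.76610725  2.03361835 -0.08697981  1.01989645
 -0.81145292] [-0.63993807 -3.93565019  0.2283973 ]
goto shift [-0.38 -0.39  0.08] turn [ 0.4 -0.4 20.5] yaw0 40.5 q7 -0.81
```

Request:
apply_moves:
  plan:
    - {"grip": 0.5,"x": -0.2,"y": -0.2,"z": 0.1,"rx": 0.4,"ry": -0.4,"rz": 5}
    - {"grip": 0.5,"x": -0.4,"y": -0.4,"z": 0.1,"rx": 0.4,"ry": -0.4,"rz": 11}
    - {"grip": 0.5,"x": -0.4,"y": -0.4,"z": 0.1,"rx": 0.4,"ry": -0.4,"rz": 18}
    - {"grip": 0.5,"x": -0.4,"y": -0.4,"z": 0.1,"rx": 0.4,"ry": -0.4,"rz": 25}
    - {"grip": 0.5,"x": -0.4,"y": -0.4,"z": 0.12,"rx": 0.4,"ry": -0.4,"rz": 32}
    - {"grip": 0.5,"x": -0.4,"y": -0.4,"z": 0.12,"rx": 0.4,"ry": -0.4,"rz": 38}
    - {"grip": 0.5,"x": -0.4,"y": -0.4,"z": 0.14,"rx": 0.4,"ry": -0.4,"rz": 44}
    - {"grip": 0.5,"x": -0.4,"y": -0.4,"z": 0.14,"rx": 0.4,"ry": -0.4,"rz": 50}

```text
clock: 10.32
ee_pos: [0.4924, -0.0147, 0.0818]
tcp_rot: [[0.985, -0.17, 0.018], [-0.17, -0.985, -0.005], [0.018, 0.002, -1.0]]
contact_force: [19.9, -10.2, -23.5]
finger_gap: 0.107
```

Run:
```python
from h import *
s=ctrl.sense();print(s['qpos'],s['contact_force'])
goto(.4855,-.0107,.0805,-59)
```

```text
[-0.82252462  0.11401257  0.84350449  2.03915559 -0.09493688  1.01074659
 -1.67493863] [ 19.9374202  -10.20837433 -23.49644679]
goto shift [-0.75 -0.28  0.11] turn [-0.3 -1.  49.2] yaw0 -9.8 q7 -1.67
```

Request:
apply_moves:
  plan:
    - {"grip": 0.5,"x": 0,"y": 0,"z": 0.1,"rx": 0,"ry": -0.8,"rz": 6}
    - {"grip": 0.5,"x": 0,"y": 0,"z": 0.1,"rx": 0,"ry": -1,"rz": 12}
    - {"grip": 0.5,"x": 0,"y": 0,"z": 0.1,"rx": 0,"ry": -1,"rz": 18}
    - {"grip": 0.5,"x": 0,"y": 0,"z": 0.12,"rx": 0,"ry": -1,"rz": 24}

```text
clock: 10.65
ee_pos: [0.493, -0.0172, 0.0808]
tcp_rot: [[0.828, -0.561, 0.003], [-0.561, -0.828, -0.002], [0.004, -0.0, -1.0]]
contact_force: [1.6, -6.3, -5.3]
finger_gap: 0.112
```

```bash
python3 - <<'E'
from h import *
s=ctrl.sense();print(s['qpos'],s['contact_force'])
goto(.4925,-.0147,.0805,-59)
t=grab('top','t3')
E
python3 -c "
import cv2;i=cv2.imread('pics/t3.png')[160:275,270:400];cv2.imwrite('pics/c3.png',cv2.resize(i,None,fx=5,fy=5))"
```

```text
[-0.8491457   0.13979923  0.88918015  2.02724336 -0.12466084  1.02613239
 -2.06660096] [ 1.56000538 -6.29373511 -5.29990246]
goto shift [-0.19 -0.18  0.03] turn [-0.1 -0.2 24.9] yaw0 -34.1 q7 -2.07
```

View pics/c3.png

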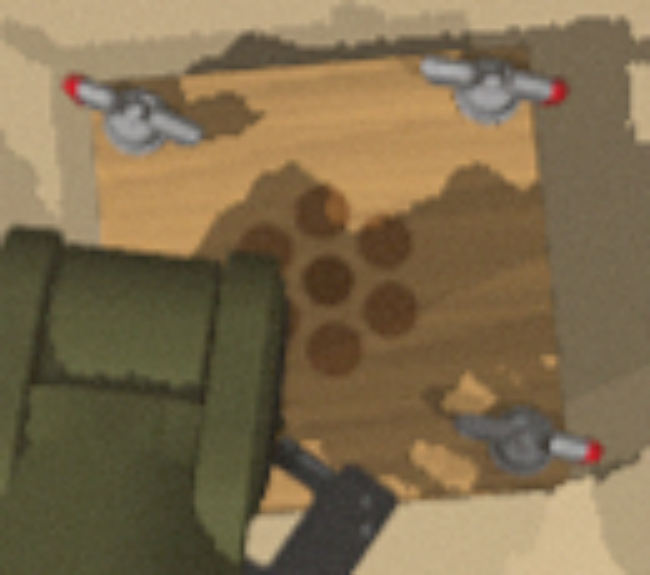

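Request:
apply_moves:
  plan:
    - {"grip": 0.5,"x": 0,"y": 0,"z": 0.03,"rx": 0,"ry": 0,"rz": 7}
    - {"grip": 0.5,"x": 0,"y": 0,"z": 0.03,"rx": 0,"ry": 0,"rz": 14}
    - {"grip": 0.5,"x": 0,"y": 0,"z": 0.05,"rx": 0,"ry": 0,"rz": 21}
    - {"grip": 0.5,"x": 0,"y": 0,"z": 0.05,"rx": 0,"ry": 0,"rz": 26}
    - {"grip": 0.5,"x": 0,"y": 0,"z": 0.05,"rx": 0,"ry": 0,"rz": 26}
    - {"grip": 0.5,"x": 0,"y": 0,"z": 0.05,"rx": 0,"ry": 0,"rz": 26}

```text
clock: 11.2
ee_pos: [0.4917, -0.0193, 0.0804]
tcp_rot: [[0.493, -0.87, 0.001], [-0.87, -0.493, -0.004], [0.004, 0.002, -1.0]]
contact_force: [-3.8, -4.0, -1.4]
finger_gap: 0.113
```

Run:
```python
from h import *
s=ctrl.sense();print(s['qpos'],s['contact_force'])
goto(.4925,-.0147,.0805,-59)
```

```text
[-0.89670353  0.14796356  0.94588781  2.0294138  -0.13532608  1.0285515
 -2.51246975] [-3.84630355 -3.99130575 -1.43391844]
goto shift [-0.36 -0.3  -0.01] turn [ 0.1 -0.2 -1.5] yaw0 -60.5 q7 -2.51
```

Request:
apply_moves:
  plan:
    - {"grip": 3.2,"x": 0,"y": 0,"z": 0,"rx": 0,"ry": 0,"rz": 0}
    - {"grip": 3.2,"x": 0,"y": 0,"z": 0,"rx": 0,"ry": 0,"rz": 0}
    - {"grip": 3.2,"x": 0,"y": 0,"z": 0,"rx": 0,"ry": 0,"rz": 0}
    - {"grip": 3.2,"x": 0,"y": 0,"z": -1,"rx": 0,"ry": 0,"rz": 0}
    - {"grip": 3.2,"x": 0,"y": 0,"z": -3,"rx": 0,"ry": 0,"rz": 0}
    - {"grip": 3.2,"x": 0,"y": 0,"z": -6,"rx": 0,"ry": 0,"rz": 0}
    - {"grip": 3.2,"x": 2,"y": -0.8,"z": -6.5,"rx": 0,"ry": 0,"rz": -7}
    - {"grip": 3.2,"x": 4,"y": -1.6,"z": -6.5,"rx": 0,"ry": 0,"rz": -14}
    - {"grip": 3.2,"x": 6,"y": -2.4,"z": -6.5,"rx": 0,"ry": 0,"rz": -21}
    - {"grip": 3.2,"x": 8,"y": -3.2,"z": -6.5,"rx": 0,"ry": 0,"rz": -28}
    - {"grip": 3.2,"x": 10,"y": -4,"z": -6.5,"rx": 0,"ry": 0,"rz": -35}
    - {"grip": 3.2,"x": 12,"y": -4.8,"z": -6.5,"rx": 0,"ry": 0,"rz": -42}

```text
clock: 12.2
ee_pos: [0.594, -0.0998, 0.1467]
tcp_rot: [[0.948, -0.32, 0.001], [-0.32, -0.948, -0.004], [0.003, 0.003, -1.0]]
contact_force: [0.2, 0.5, 0.5]
finger_gap: 0.367
```

Run:
```python
from h import *
goto(.666,-.161,.145,88)
```

```text
goto shift [8.78 3.49 0.21] turn [ 0.1 -0.3 73.4] yaw0 -18.6 q7 -1.54
```

Request:
apply_moves:
  plan:
    - {"grip": 4,"x": 2,"y": 0.8,"z": 0,"rx": 0,"ry": 0,"rz": -7}
    - {"grip": 4,"x": 4,"y": 1.6,"z": 0,"rx": 0,"ry": 0,"rz": -14}
    - {"grip": 4,"x": 6,"y": 2.4,"z": 0,"rx": 0,"ry": 0,"rz": -21}
    - {"grip": 4,"x": 8,"y": 3.2,"z": 0,"rx": 0,"ry": 0,"rz": -28}
    - {"grip": 4,"x": 8.8,"y": 3.5,"z": 0,"rx": 0,"ry": 0,"rz": -35}
    - {"grip": 4,"x": 8.8,"y": 3.5,"z": 0,"rx": 0,"ry": 0,"rz": -42}
    - {"grip": 4,"x": 8.8,"y": 3.5,"z": 0,"rx": 0,"ry": 0,"rz": -49}
    - {"grip": 4,"x": 8.8,"y": 3.5,"z": 0,"rx": 0,"ry": 0,"rz": -56}
    - {"grip": 4,"x": 8.8,"y": 3.5,"z": 0,"rx": 0,"ry": 0,"rz": -63}
    - {"grip": 4,"x": 8.8,"y": 3.5,"z": 0,"rx": 0,"ry": 0,"rz": -70}
    - {"grip": 4,"x": 8.8,"y": 3.5,"z": 0,"rx": 0,"ry": 0,"rz": -77}
    - {"grip": 4,"x": 8.8,"y": 3.5,"z": 0,"rx": 0,"ry": 0,"rz": -84}

```text
clock: 13.2
ee_pos: [0.6668, -0.1607, 0.1484]
tcp_rot: [[0.411, 0.912, 0.003], [0.912, -0.411, -0.004], [-0.003, 0.004, -1.0]]
contact_force: [-0.2, -0.1, 0.5]
finger_gap: 0.46
```

Request:
apply_moves:
  plan:
    - {"grip": 4,"x": 0,"y": 0,"z": 0,"rx": 0,"ry": 0,"rz": -7}
    - {"grip": 4,"x": 0,"y": 0,"z": 0,"rx": 0,"ry": 0,"rz": -14}
    - {"grip": 4,"x": 0,"y": 0,"z": 0,"rx": 0,"ry": 0,"rz": -21}
    - {"grip": 4,"x": 0,"y": 0,"z": 0,"rx": 0,"ry": 0,"rz": -23}
    - {"grip": 4,"x": 0,"y": 0,"z": 0,"rx": 0,"ry": 0,"rz": -23}

```text
clock: 13.62
ee_pos: [0.6673, -0.1604, 0.1496]
tcp_rot: [[0.021, 1.0, 0.004], [1.0, -0.021, -0.004], [-0.004, 0.004, -1.0]]
contact_force: [-0.1, -0.2, -0.0]
finger_gap: 0.458
```

```bash
python3 look.py c .666 -.161; python3 -c "
from h import *
goto(.666,-.161,.0810,88)
i=cv2.imread('pics/n_c.png')[150:320,200:440];cv2.imwrite('pics/nc2.png',cv2.resize(i,None,fx=3,fy=3))"
```

```text
q [-0.157   0.4604  0.4802  1.4652 -0.2138  1.2635  0.3211] pos [ 0.6672 -0.1605  0.1495] yaw 88.67714009565168
exp px 319.15470545137845 249.42345084591813
grey [323.281  233.1501] 1865 centre [ 0.6688 -0.1503  0.09  ] rect (326.10198974609375, 232.03634643554688) (44.031803131103516, 61.76778793334961) line ang 76.98540804725074
goto shift [-0.02 -0.15  6.85] turn [0.2 0.2 0.7] yaw0 88.7 q7 0.32
```

View pics/nc2.png

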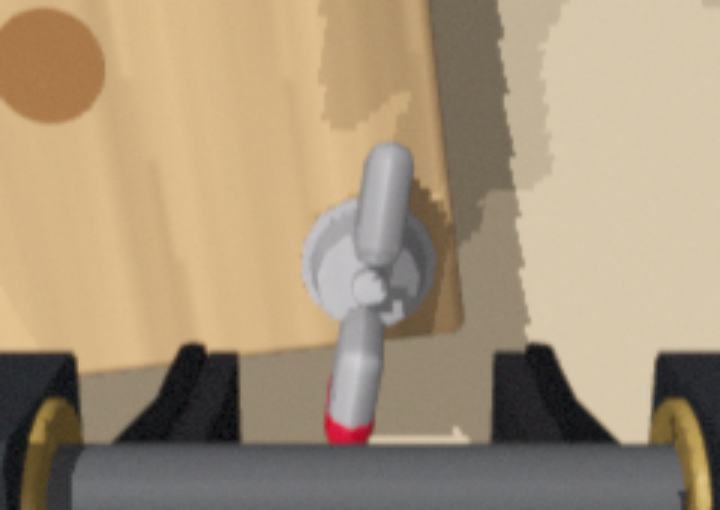

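Run:
```python
from h import *
import pickle
d=pickle.load(open('n_c.pkl','rb'))
f=lambda u,v,z:ray(d,200+u/3,150+v/3,z)
A,B,S=f(390,147,.1),f(347,440,.1),f(370,287,.084)
print(A,B,np.linalg.norm(A-B),(A+B)/2,S,np.degrees(np.arctan2(*(A-B)[1::-1])))
goto(*((A+B)/2)[:2],.081,np.degrees(np.arctan2(*(A-B)[1::-1])))
d=pickle.load(open('n_a.pkl','rb'));print('a stud',ray(d,320.5,254,.084))
```

```text
[ 0.67313033 -0.12692983  0.1       ] [ 0.66319202 -0.18887607  0.1       ] 0.06273839590164514 [ 0.66816117 -0.15790295  0.1       ] [ 0.66871851 -0.16045815  0.084     ] 80.88545596091623
goto shift [0.29 0.06 6.85] turn [0.3 0.2 7.8] yaw0 88.7 q7 0.32
a stud [ 0.48684498 -0.01268637  0.084     ]
```

Request:
apply_moves:
  plan:
    - {"grip": 3.2,"x": 0.05,"y": 0.15,"z": 2,"rx": 0.3,"ry": 0.2,"rz": 6}
    - {"grip": 3.2,"x": 0.05,"y": 0.15,"z": 3.5,"rx": 0.3,"ry": 0.2,"rz": 7.8}
    - {"grip": 3.2,"x": 0.05,"y": 0.15,"z": 4.8,"rx": 0.3,"ry": 0.2,"rz": 7.8}
    - {"grip": 0.5,"x": 0.05,"y": 0.15,"z": 6,"rx": 0.3,"ry": 0.2,"rz": 7.8}
    - {"grip": 0.5,"x": 0.05,"y": 0.15,"z": 6.7,"rx": 0.3,"ry": 0.2,"rz": 7.8}
    - {"grip": 0.5,"x": 0.05,"y": 0.15,"z": 6.85,"rx": 0.3,"ry": 0.2,"rz": 7.8}
    - {"grip": 0.5,"x": 0.05,"y": 0.15,"z": 6.85,"rx": 0.3,"ry": 0.2,"rz": 7.8}
    - {"grip": 0.5,"x": 0.05,"y": 0.15,"z": 6.85,"rx": 0.3,"ry": 0.2,"rz": 7.8}
    - {"grip": 0.5,"x": 0.05,"y": 0.15,"z": 6.85,"rx": 0.3,"ry": 0.2,"rz": 7.8}
    - {"grip": 0.5,"x": 0.05,"y": 0.15,"z": 6.85,"rx": 0.3,"ry": 0.2,"rz": 7.8}
    - {"grip": 0.5,"x": 0.05,"y": 0.15,"z": 6.85,"rx": 0.3,"ry": 0.2,"rz": 7.8}

```text
clock: 14.58
ee_pos: [0.6687, -0.1603, 0.0812]
tcp_rot: [[0.159, 0.987, -0.001], [0.987, -0.159, -0.0], [-0.0, -0.001, -1.0]]
contact_force: [-1.4, 1.0, 0.0]
finger_gap: 0.107
```

Run:
```python
from h import *
s=ctrl.sense();print(s['qpos'],s['contact_force'],s['ee_pos'])
goto(.6687,-.1598,.0805,80)
```

```text
[-0.15983778  0.52750254  0.48617275  1.52171385 -0.25914572  1.15822599
  0.21547023] [-1.44625527  0.9527946   0.04331422] [ 0.66870427 -0.16029262  0.08119247]
goto shift [ 0.05 -0.01  0.07] turn [-0.1  0.   0.9] yaw0 80.9 q7 0.22
```

Gripped at yaw 80.9°; turn clockwise, target end −99°.

Request:
apply_moves:
  plan:
    - {"grip": 0.5,"x": 0,"y": 0,"z": 0,"rx": 0,"ry": 0,"rz": 5}
    - {"grip": 0.5,"x": 0,"y": 0,"z": 0.02,"rx": 0,"ry": 0,"rz": 12}
    - {"grip": 0.5,"x": 0,"y": 0,"z": 0.02,"rx": 0,"ry": 0,"rz": 19}
    - {"grip": 0.5,"x": 0,"y": 0,"z": 0.03,"rx": 0,"ry": 0,"rz": 26}
    - {"grip": 0.5,"x": 0,"y": 0,"z": 0.03,"rx": 0,"ry": 0,"rz": 33}
    - {"grip": 0.5,"x": 0,"y": 0,"z": 0.04,"rx": 0,"ry": 0,"rz": 40}
    - {"grip": 0.5,"x": 0,"y": 0,"z": 0.04,"rx": 0,"ry": 0,"rz": 47}
    - {"grip": 0.5,"x": 0,"y": 0,"z": 0.05,"rx": 0,"ry": 0,"rz": 54}
    - {"grip": 0.5,"x": 0,"y": 0,"z": 0.05,"rx": 0,"ry": 0,"rz": 60}

```text
clock: 15.33
ee_pos: [0.6691, -0.1609, 0.0809]
tcp_rot: [[0.936, 0.351, -0.0], [0.351, -0.936, -0.001], [-0.001, 0.001, -1.0]]
contact_force: [0.2, -0.5, -2.5]
finger_gap: 0.104
```

Run:
```python
from h import *
s=ctrl.sense();print(s['qpos'],s['contact_force'],s['ee_pos'])
goto(.6687,-.1600,.0803,-39)
```

```text
[-0.30318014  0.57662285  0.69649558  1.52749076 -0.38661558  1.17894422
 -0.74930943] [ 0.19980028 -0.48478653 -2.51503736] [ 0.66914324 -0.16085689  0.08092143]
goto shift [-0.01 -0.1   0.06] turn [ 0.1  0.  59.6] yaw0 20.6 q7 -0.75
```

Request:
apply_moves:
  plan:
    - {"grip": 0.5,"x": 0,"y": 0,"z": 0.03,"rx": 0,"ry": 0,"rz": 7}
    - {"grip": 0.5,"x": 0,"y": 0,"z": 0.03,"rx": 0,"ry": 0,"rz": 14}
    - {"grip": 0.5,"x": 0,"y": -0.05,"z": 0.04,"rx": 0,"ry": 0,"rz": 21}
    - {"grip": 0.5,"x": 0,"y": -0.05,"z": 0.04,"rx": 0,"ry": 0,"rz": 28}
    - {"grip": 0.5,"x": 0,"y": -0.05,"z": 0.05,"rx": 0,"ry": 0,"rz": 35}
    - {"grip": 0.5,"x": 0,"y": -0.1,"z": 0.05,"rx": 0,"ry": 0,"rz": 42}
    - {"grip": 0.5,"x": 0,"y": -0.1,"z": 0.06,"rx": 0,"ry": 0,"rz": 49}
    - {"grip": 0.5,"x": 0,"y": -0.1,"z": 0.06,"rx": 0,"ry": 0,"rz": 56}
    - {"grip": 0.5,"x": 0,"y": -0.1,"z": 0.07,"rx": 0,"ry": 0,"rz": 63}
    - {"grip": 0.5,"x": 0,"y": -0.1,"z": 0.07,"rx": 0,"ry": 0,"rz": 70}
    - {"grip": 0.5,"x": 0,"y": -0.1,"z": 0.07,"rx": 0,"ry": 0,"rz": 77}
    - {"grip": 0.5,"x": 0,"y": -0.1,"z": 0.07,"rx": 0,"ry": 0,"rz": 84}

```text
clock: 16.33
ee_pos: [0.6687, -0.1618, 0.0803]
tcp_rot: [[0.442, -0.897, 0.0], [-0.897, -0.442, -0.005], [0.004, 0.002, -1.0]]
contact_force: [-1.0, -3.6, -4.2]
finger_gap: 0.103
```

Run:
```python
from h import *
s=ctrl.sense();print(s['qpos'],s['contact_force'],s['ee_pos'])
goto(.6687,-.1600,.0797,-99.1)
```

```text
[-0.48370069  0.69778029  0.9989233   1.53612187 -0.60330076  1.24127236
 -2.07725717] [-0.95041489 -3.63002302 -4.2105707 ] [ 0.6687463  -0.16176516  0.08032698]
goto shift [-0.16 -0.07  0.06] turn [ 0.  -0.3 35.3] yaw0 -63.8 q7 -2.08
```

Request:
apply_moves:
  plan:
    - {"grip": 0.5,"x": -0.05,"y": 0,"z": 0.06,"rx": 0,"ry": 0,"rz": 7}
    - {"grip": 0.5,"x": -0.1,"y": -0.05,"z": 0.06,"rx": 0,"ry": 0,"rz": 14}
    - {"grip": 0.5,"x": -0.1,"y": -0.05,"z": 0.06,"rx": 0,"ry": 0,"rz": 21}
    - {"grip": 0.5,"x": -0.1,"y": -0.05,"z": 0.06,"rx": 0,"ry": 0,"rz": 28}
    - {"grip": 0.5,"x": -0.1,"y": -0.05,"z": 0.06,"rx": 0,"ry": 0,"rz": 35}
    - {"grip": 0.5,"x": -0.1,"y": -0.05,"z": 0.06,"rx": 0,"ry": 0,"rz": 35}
    - {"grip": 0.5,"x": -0.1,"y": -0.05,"z": 0.06,"rx": 0,"ry": 0,"rz": 35}

```text
clock: 16.92
ee_pos: [0.6684, -0.1618, 0.0798]
tcp_rot: [[-0.15, -0.989, -0.0], [-0.989, 0.15, -0.007], [0.007, -0.001, -1.0]]
contact_force: [-2.7, -2.1, -0.6]
finger_gap: 0.107
```

Run:
```python
from h import *
s=ctrl.sense();print(s['qpos'],s['contact_force'],s['ee_pos'])
goto(.651,.0035,.145,65)
```

```text
[-0.54268954  0.76847305  1.11904201  1.53925123 -0.70392422  1.28253943
 -2.62273927] [-2.68892206 -2.11917155 -0.58078405] [ 0.66838841 -0.16183992  0.07982528]
goto shift [-16.04   4.19  -6.63] turn [-0.1 -0.4 16.4] yaw0 -98.6 q7 -2.62
```

Request:
apply_moves:
  plan:
    - {"grip": 3.2,"x": 0,"y": 0,"z": 0,"rx": 0,"ry": 0,"rz": 0}
    - {"grip": 3.2,"x": 0,"y": 0,"z": 0,"rx": 0,"ry": 0,"rz": 0}
    - {"grip": 3.2,"x": 0,"y": 0,"z": 0,"rx": 0,"ry": 0,"rz": 0}
    - {"grip": 3.2,"x": 0,"y": 0,"z": -1,"rx": 0,"ry": 0,"rz": 0}
    - {"grip": 3.2,"x": 0,"y": 0,"z": -3,"rx": 0,"ry": 0,"rz": 0}
    - {"grip": 3.2,"x": 0,"y": 0,"z": -6,"rx": 0,"ry": 0,"rz": 0}
    - {"grip": 4,"x": -1,"y": 0.2,"z": -6.6,"rx": 0,"ry": 0,"rz": -7}
    - {"grip": 4,"x": -2,"y": 0.5,"z": -6.6,"rx": 0,"ry": 0,"rz": -14}
    - {"grip": 4,"x": -4,"y": 1,"z": -6.6,"rx": 0,"ry": 0,"rz": -21}
    - {"grip": 4,"x": -6,"y": 1.5,"z": -6.6,"rx": 0,"ry": 0,"rz": -28}
    - {"grip": 4,"x": -8,"y": 2,"z": -6.6,"rx": 0,"ry": 0,"rz": -35}
    - {"grip": 4,"x": -10,"y": 2.5,"z": -6.6,"rx": 0,"ry": 0,"rz": -42}

```text
clock: 17.92
ee_pos: [0.6591, -0.0576, 0.1464]
tcp_rot: [[0.556, -0.831, 0.001], [-0.831, -0.556, -0.006], [0.006, 0.002, -1.0]]
contact_force: [0.2, 0.3, -0.7]
finger_gap: 0.458
```

Run:
```python
from h import *
s=ctrl.sense();print(s['qpos'],s['ee_pos'])
goto(.651,.0035,.145,70)
```

```text
[-0.70283394  0.58558308  1.05801586  1.54807135 -0.51592361  1.31212313
 -2.13595971] [ 0.65911169 -0.05758111  0.14641638]
goto shift [-5.53 -2.72  0.1 ] turn [-0.  -0.4 53.8] yaw0 -56.2 q7 -2.14
```

Unwind −126°.

Request:
apply_moves:
  plan:
    - {"grip": 4,"x": -2,"y": -1,"z": 0,"rx": 0,"ry": 0,"rz": -7}
    - {"grip": 4,"x": -4,"y": -2,"z": 0,"rx": 0,"ry": 0,"rz": -14}
    - {"grip": 4,"x": -5.5,"y": -2.7,"z": 0,"rx": 0,"ry": 0,"rz": -21}
    - {"grip": 4,"x": -5.5,"y": -2.7,"z": 0,"rx": 0,"ry": 0,"rz": -28}
    - {"grip": 4,"x": -5.5,"y": -2.7,"z": 0,"rx": 0,"ry": 0,"rz": -35}
    - {"grip": 4,"x": -5.5,"y": -2.7,"z": 0,"rx": 0,"ry": 0,"rz": -42}
    - {"grip": 4,"x": -5.5,"y": -2.7,"z": 0,"rx": 0,"ry": 0,"rz": -49}
    - {"grip": 4,"x": -5.5,"y": -2.7,"z": 0,"rx": 0,"ry": 0,"rz": -56}
    - {"grip": 4,"x": -5.5,"y": -2.7,"z": 0,"rx": 0,"ry": 0,"rz": -63}
    - {"grip": 4,"x": -5.5,"y": -2.7,"z": 0,"rx": 0,"ry": 0,"rz": -70}
    - {"grip": 4,"x": -5.5,"y": -2.7,"z": 0,"rx": 0,"ry": 0,"rz": -77}
    - {"grip": 4,"x": -5.5,"y": -2.7,"z": 0,"rx": 0,"ry": 0,"rz": -84}

```text
clock: 18.92
ee_pos: [0.6515, 0.0032, 0.1474]
tcp_rot: [[0.882, 0.472, 0.003], [0.472, -0.882, -0.005], [0.0, 0.006, -1.0]]
contact_force: [0.4, -0.4, 0.5]
finger_gap: 0.46
```

Request:
apply_moves:
  plan:
    - {"grip": 4,"x": 0,"y": 0,"z": 0,"rx": 0,"ry": 0,"rz": -7}
    - {"grip": 4,"x": 0,"y": 0,"z": 0,"rx": 0,"ry": 0,"rz": -14}
    - {"grip": 4,"x": 0,"y": 0,"z": 0,"rx": 0,"ry": 0,"rz": -21}
    - {"grip": 4,"x": 0,"y": 0,"z": 0,"rx": 0,"ry": 0,"rz": -28}
    - {"grip": 4,"x": 0,"y": 0,"z": 0,"rx": 0,"ry": 0,"rz": -35}
    - {"grip": 4,"x": 0,"y": 0,"z": 0,"rx": 0,"ry": 0,"rz": -42}
    - {"grip": 4,"x": 0,"y": 0,"z": 0,"rx": 0,"ry": 0,"rz": -43}
    - {"grip": 4,"x": 0,"y": 0,"z": 0,"rx": 0,"ry": 0,"rz": -43}

```text
clock: 19.58
ee_pos: [0.6519, 0.0031, 0.1483]
tcp_rot: [[0.325, 0.946, 0.005], [0.946, -0.325, -0.005], [-0.003, 0.006, -1.0]]
contact_force: [0.3, -0.3, 0.4]
finger_gap: 0.461
```

```bash
python3 look.py d .651 .0035; python3 -c "
from h import *
goto(.651,.0035,.0810,70)
i=cv2.imread('pics/n_d.png')[150:320,200:440];cv2.imwrite('pics/nd2.png',cv2.resize(i,None,fx=3,fy=3))"
```

```text
q [-0.5267  0.41    0.62    1.566  -0.2425  1.2401 -0.2002] pos [0.6519 0.0031 0.1481] yaw 70.9682145020814
exp px 319.70699604156556 249.16302563850485
red [322.487  204.6891] 193 [0.6621 0.0307 0.094 ] dist 0.02935158713112716 ang from stud 67.70257650249408
grey [320.6139 237.4539] 1637 centre [0.6549 0.0127 0.09  ] rect (320.5, 229.5) (63.0, 43.0) line ang 67.64642687465138
goto shift [ 0.03 -0.13  6.71] turn [0.3 0.2 1. ] yaw0 71.0 q7 -0.2
```

View pics/nd2.png

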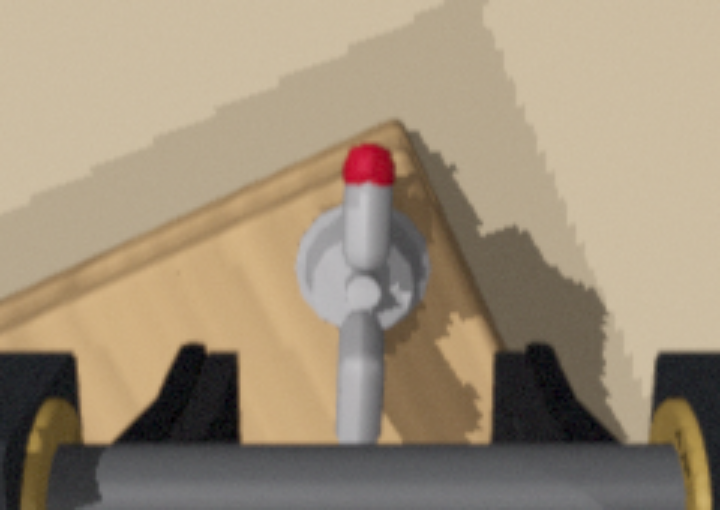

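Request:
apply_moves:
  plan:
    - {"grip": 3.2,"x": 0,"y": 0,"z": 2,"rx": 0.3,"ry": 0.2,"rz": 2.6}
    - {"grip": 3.2,"x": 0,"y": 0,"z": 3.5,"rx": 0.3,"ry": 0.2,"rz": 2.6}
    - {"grip": 3.2,"x": 0,"y": 0,"z": 4.8,"rx": 0.3,"ry": 0.2,"rz": 2.6}
    - {"grip": 0.5,"x": 0,"y": 0,"z": 6,"rx": 0.3,"ry": 0.2,"rz": 2.6}
    - {"grip": 0.5,"x": 0,"y": 0,"z": 6.6,"rx": 0.3,"ry": 0.2,"rz": 2.6}
    - {"grip": 0.5,"x": 0,"y": 0,"z": 6.75,"rx": 0.3,"ry": 0.2,"rz": 2.6}
    - {"grip": 0.5,"x": 0,"y": 0,"z": 6.75,"rx": 0.3,"ry": 0.2,"rz": 2.6}
    - {"grip": 0.5,"x": 0,"y": 0,"z": 6.75,"rx": 0.3,"ry": 0.2,"rz": 2.6}
    - {"grip": 0.5,"x": 0,"y": 0,"z": 6.75,"rx": 0.3,"ry": 0.2,"rz": 2.6}
    - {"grip": 0.5,"x": 0,"y": 0,"z": 6.75,"rx": 0.3,"ry": 0.2,"rz": 2.6}
    - {"grip": 0.5,"x": 0,"y": 0,"z": 6.75,"rx": 0.3,"ry": 0.2,"rz": 2.6}

```text
clock: 20.55
ee_pos: [0.6521, 0.0028, 0.0809]
tcp_rot: [[0.369, 0.93, 0.001], [0.93, -0.369, 0.0], [0.001, 0.001, -1.0]]
contact_force: [-1.7, 0.6, -1.3]
finger_gap: 0.104
```

Request:
apply_moves:
  plan:
    - {"grip": 0.5,"x": 0,"y": 0,"z": 0,"rx": 0,"ry": 0,"rz": 5}
    - {"grip": 0.5,"x": 0,"y": 0,"z": 0.02,"rx": 0,"ry": 0,"rz": 12}
    - {"grip": 0.5,"x": 0,"y": 0,"z": 0.02,"rx": 0,"ry": 0,"rz": 19}
    - {"grip": 0.5,"x": 0,"y": 0,"z": 0.03,"rx": 0,"ry": 0,"rz": 26}
    - {"grip": 0.5,"x": 0,"y": 0,"z": 0.03,"rx": 0,"ry": 0,"rz": 33}
    - {"grip": 0.5,"x": 0,"y": 0,"z": 0.04,"rx": 0,"ry": 0,"rz": 40}
    - {"grip": 0.5,"x": 0,"y": 0,"z": 0.04,"rx": 0,"ry": 0,"rz": 47}
    - {"grip": 0.5,"x": 0,"y": 0,"z": 0.05,"rx": 0,"ry": 0,"rz": 54}
    - {"grip": 0.5,"x": 0,"y": 0,"z": 0.05,"rx": 0,"ry": 0,"rz": 60}

```text
clock: 21.3
ee_pos: [0.6527, 0.002, 0.0807]
tcp_rot: [[0.99, 0.14, 0.002], [0.14, -0.99, -0.001], [0.002, 0.001, -1.0]]
contact_force: [0.4, -1.9, -2.5]
finger_gap: 0.109
```

Run:
```python
from h import *
s=ctrl.sense();print(s['qpos'],s['contact_force'],s['ee_pos'])
goto(.652,.0032,.0804,-20)
```

```text
[-0.65740693  0.53655358  0.81693735  1.63197713 -0.41872189  1.15492793
 -1.16965821] [ 0.35701385 -1.93596538 -2.49719935] [0.65266343 0.00200468 0.0806798 ]
goto shift [-0.05 -0.13  0.03] turn [ 0.  -0.1 28. ] yaw0 8.0 q7 -1.17
```

Request:
apply_moves:
  plan:
    - {"grip": 0.5,"x": 0,"y": -0.05,"z": 0.03,"rx": 0,"ry": 0,"rz": 7}
    - {"grip": 0.5,"x": 0,"y": -0.05,"z": 0.03,"rx": 0,"ry": 0,"rz": 14}
    - {"grip": 0.5,"x": 0,"y": -0.1,"z": 0.03,"rx": 0,"ry": 0,"rz": 21}
    - {"grip": 0.5,"x": 0,"y": -0.1,"z": 0.04,"rx": 0,"ry": 0,"rz": 28}
    - {"grip": 0.5,"x": 0,"y": -0.1,"z": 0.04,"rx": 0,"ry": 0,"rz": 35}
    - {"grip": 0.5,"x": 0,"y": -0.1,"z": 0.05,"rx": 0,"ry": 0,"rz": 40}
    - {"grip": 0.5,"x": 0,"y": -0.1,"z": 0.05,"rx": 0,"ry": 0,"rz": 40}
    - {"grip": 0.5,"x": 0,"y": -0.1,"z": 0.05,"rx": 0,"ry": 0,"rz": 40}

```text
clock: 21.97
ee_pos: [0.6525, 0.0014, 0.0802]
tcp_rot: [[0.849, -0.528, 0.002], [-0.528, -0.849, -0.003], [0.004, 0.002, -1.0]]
contact_force: [-0.5, -3.8, -2.8]
finger_gap: 0.103
```

Request:
apply_moves:
  plan:
    - {"grip": 3.2,"x": 0,"y": 0,"z": 0,"rx": 0,"ry": 0,"rz": 0}
    - {"grip": 3.2,"x": 0,"y": 0,"z": 0,"rx": 0,"ry": 0,"rz": 0}
    - {"grip": 3.2,"x": 0,"y": 0,"z": 0,"rx": 0,"ry": 0,"rz": 0}
    - {"grip": 3.2,"x": 0,"y": 0,"z": -1,"rx": 0,"ry": 0,"rz": 0}
    - {"grip": 3.2,"x": 0,"y": 0,"z": -3,"rx": 0,"ry": 0,"rz": 0}
    - {"grip": 3.2,"x": 0,"y": 0,"z": -4,"rx": 0,"ry": 0,"rz": -7}
    - {"grip": 3.2,"x": 0,"y": 0,"z": -4,"rx": 0,"ry": 0,"rz": -14}
    - {"grip": 3.2,"x": 0,"y": 0,"z": -4,"rx": 0,"ry": 0,"rz": -21}
    - {"grip": 3.2,"x": 0,"y": 0,"z": -4,"rx": 0,"ry": 0,"rz": -28}
    - {"grip": 3.2,"x": 0,"y": 0,"z": -4,"rx": 0,"ry": 0,"rz": -35}
    - {"grip": 3.2,"x": 0,"y": 0,"z": -4,"rx": 0,"ry": 0,"rz": -42}

```text
clock: 22.88
ee_pos: [0.6529, 0.0021, 0.1215]
tcp_rot: [[0.983, 0.183, 0.004], [0.183, -0.983, -0.002], [0.003, 0.003, -1.0]]
contact_force: [0.2, 0.0, 1.1]
finger_gap: 0.363
```

Run:
```python
from h import *
s=ctrl.sense();print(s['qpos'],s['contact_force'],s['ee_pos'])
goto(.652,.0030,.12,80)
```

```text
[-0.67320456  0.49536139  0.83703612  1.59593751 -0.38326644  1.21923382
 -1.15068089] [0.22758647 0.03115833 1.14858845] [0.65289137 0.00209417 0.12150108]
goto shift [-0.07 -0.11  0.15] turn [  0.3  -0.1 -69.5] yaw0 10.5 q7 -1.15
```

Request:
apply_moves:
  plan:
    - {"grip": 3.2,"x": -0.1,"y": -0.1,"z": 0,"rx": 0,"ry": 0,"rz": -7}
    - {"grip": 3.2,"x": -0.1,"y": -0.1,"z": 0,"rx": 0,"ry": 0,"rz": -14}
    - {"grip": 3.2,"x": -0.1,"y": -0.1,"z": 0,"rx": 0,"ry": 0,"rz": -21}
    - {"grip": 3.2,"x": -0.1,"y": -0.1,"z": 0,"rx": 0,"ry": 0,"rz": -28}
    - {"grip": 3.2,"x": -0.1,"y": -0.1,"z": 0,"rx": 0,"ry": 0,"rz": -35}
    - {"grip": 3.2,"x": -0.1,"y": -0.1,"z": 0,"rx": 0,"ry": 0,"rz": -42}
    - {"grip": 3.2,"x": -0.1,"y": -0.1,"z": 0,"rx": 0,"ry": 0,"rz": -49}
    - {"grip": 3.2,"x": -0.1,"y": -0.1,"z": 0,"rx": 0,"ry": 0,"rz": -56}
    - {"grip": 3.2,"x": -0.1,"y": -0.1,"z": 0,"rx": 0,"ry": 0,"rz": -63}
    - {"grip": 3.2,"x": -0.1,"y": -0.1,"z": 0,"rx": 0,"ry": 0,"rz": -70}
    - {"grip": 3.2,"x": -0.1,"y": -0.1,"z": 0,"rx": 0,"ry": 0,"rz": -77}
    - {"grip": 3.2,"x": -0.1,"y": -0.1,"z": 0,"rx": 0,"ry": 0,"rz": -84}

```text
clock: 23.88
ee_pos: [0.6523, 0.0032, 0.1229]
tcp_rot: [[-0.085, 0.996, 0.005], [0.996, 0.085, -0.002], [-0.002, 0.005, -1.0]]
contact_force: [-0.1, 0.4, -0.0]
finger_gap: 0.37
```

Request:
apply_moves:
  plan:
    - {"grip": 3.2,"x": 0,"y": 0,"z": 0,"rx": 0,"ry": 0,"rz": -7}
    - {"grip": 3.2,"x": 0,"y": 0,"z": 0,"rx": 0,"ry": 0,"rz": -14}
    - {"grip": 3.2,"x": 0,"y": 0,"z": 0,"rx": 0,"ry": 0,"rz": -21}
    - {"grip": 3.2,"x": 0,"y": 0,"z": 0,"rx": 0,"ry": 0,"rz": -28}
    - {"grip": 3.2,"x": 0,"y": 0,"z": 0,"rx": 0,"ry": 0,"rz": -35}
    - {"grip": 3.2,"x": 0,"y": 0,"z": 0,"rx": 0,"ry": 0,"rz": -42}
    - {"grip": 3.2,"x": 0,"y": 0,"z": 0,"rx": 0,"ry": 0,"rz": -49}
    - {"grip": 3.2,"x": 0,"y": 0,"z": 0,"rx": 0,"ry": 0,"rz": -53}
    - {"grip": 3.2,"x": 0,"y": 0,"z": 0,"rx": 0,"ry": 0,"rz": -53}

```text
clock: 24.63
ee_pos: [0.6528, 0.0033, 0.1241]
tcp_rot: [[-0.848, 0.53, 0.007], [0.53, 0.848, -0.001], [-0.007, 0.003, -1.0]]
contact_force: [0.7, -0.2, -0.2]
finger_gap: 0.362
```

Run:
```python
from h import *
s=ctrl.sense();print(s['qpos'],s['contact_force'],s['ee_pos'])
goto(.652,.0030,.0802,148.1)
```

```text
[-0.35102831  0.39597932  0.38848444  1.58492063 -0.15701345  1.18469576
  1.08093367] [ 0.72730388 -0.16929769 -0.21051116] [0.65281485 0.00326069 0.12414411]
goto shift [ 0.08 -0.08  4.39] turn [ 0.1  0.4 -0.1] yaw0 148.0 q7 1.08
```

Request:
apply_moves:
  plan:
    - {"grip": 3.2,"x": 0.1,"y": -0.1,"z": 2,"rx": 0.1,"ry": 0.4,"rz": 0}
    - {"grip": 2.5,"x": 0.1,"y": -0.1,"z": 3.6,"rx": 0.1,"ry": 0.4,"rz": 0}
    - {"grip": 0.5,"x": 0.1,"y": -0.1,"z": 4.3,"rx": 0.1,"ry": 0.4,"rz": 0}
    - {"grip": 0.5,"x": 0.1,"y": -0.1,"z": 4.4,"rx": 0.1,"ry": 0.4,"rz": 0}
    - {"grip": 0.5,"x": 0.1,"y": -0.1,"z": 4.4,"rx": 0.1,"ry": 0.4,"rz": 0}
    - {"grip": 0.5,"x": 0.1,"y": -0.1,"z": 4.4,"rx": 0.1,"ry": 0.4,"rz": 0}
    - {"grip": 0.5,"x": 0.1,"y": -0.1,"z": 4.4,"rx": 0.1,"ry": 0.4,"rz": 0}
    - {"grip": 0.5,"x": 0.1,"y": -0.1,"z": 4.4,"rx": 0.1,"ry": 0.4,"rz": 0}
    - {"grip": 0.5,"x": 0.1,"y": -0.1,"z": 4.4,"rx": 0.1,"ry": 0.4,"rz": 0}
    - {"grip": 0.5,"x": 0.1,"y": -0.1,"z": 4.4,"rx": 0.1,"ry": 0.4,"rz": 0}

```text
clock: 25.47
ee_pos: [0.6515, 0.0022, 0.0804]
tcp_rot: [[-0.848, 0.53, -0.0], [0.53, 0.848, 0.0], [0.0, 0.0, -1.0]]
contact_force: [-2.9, -2.9, 0.3]
finger_gap: 0.111
```

Request:
apply_moves:
  plan:
    - {"grip": 0.5,"x": 0,"y": 0,"z": 0,"rx": 0,"ry": 0,"rz": 5}
    - {"grip": 0.5,"x": 0,"y": 0,"z": 0.01,"rx": 0,"ry": 0,"rz": 12}
    - {"grip": 0.5,"x": 0,"y": 0,"z": 0.02,"rx": 0,"ry": 0,"rz": 19}
    - {"grip": 0.5,"x": 0,"y": 0,"z": 0.02,"rx": 0,"ry": 0,"rz": 26}
    - {"grip": 0.5,"x": 0,"y": 0,"z": 0.03,"rx": 0,"ry": 0,"rz": 33}
    - {"grip": 0.5,"x": 0,"y": 0,"z": 0.03,"rx": 0,"ry": 0,"rz": 40}
    - {"grip": 0.5,"x": 0,"y": 0,"z": 0.04,"rx": 0,"ry": 0,"rz": 46}

```text
clock: 26.05
ee_pos: [0.6517, 0.0021, 0.0802]
tcp_rot: [[-0.202, 0.979, 0.0], [0.979, 0.202, 0.0], [0.0, 0.0, -1.0]]
contact_force: [-2.0, -1.6, -0.8]
finger_gap: 0.107
```

Run:
```python
from h import *
s=ctrl.sense();print(s['qpos'],s['contact_force'],s['ee_pos'])
goto(.652,.0030,.0797,68.3)
```

```text
[-0.453969    0.4608967   0.52956268  1.62591241 -0.25195662  1.12317579
  0.34330551] [-1.99375429 -1.59076649 -0.79520772] [0.65165306 0.00212783 0.08022138]
goto shift [0.08 0.05 0.05] turn [ 0.  -0.  33.4] yaw0 101.7 q7 0.34
```

Request:
apply_moves:
  plan:
    - {"grip": 0.5,"x": 0,"y": 0,"z": 0.02,"rx": 0,"ry": 0,"rz": 7}
    - {"grip": 0.5,"x": 0,"y": 0,"z": 0.03,"rx": 0,"ry": 0,"rz": 14}
    - {"grip": 0.5,"x": 0,"y": 0,"z": 0.04,"rx": 0,"ry": 0,"rz": 21}
    - {"grip": 0.5,"x": 0,"y": 0,"z": 0.05,"rx": 0,"ry": 0,"rz": 28}
    - {"grip": 0.5,"x": 0,"y": 0,"z": 0.05,"rx": 0,"ry": 0,"rz": 33.5}
    - {"grip": 0.5,"x": 0,"y": 0,"z": 0.05,"rx": 0,"ry": 0,"rz": 33.5}
    - {"grip": 0.5,"x": 0,"y": 0,"z": 0.05,"rx": 0,"ry": 0,"rz": 33.5}

```text
clock: 26.63
ee_pos: [0.6518, 0.0022, 0.0798]
tcp_rot: [[0.369, 0.929, 0.001], [0.929, -0.369, -0.0], [-0.0, 0.001, -1.0]]
contact_force: [-1.8, -2.1, -0.5]
finger_gap: 0.11
```

Run:
```python
from h import *
goto(.506,-.178,.145,82)
```

```text
goto shift [-22.13  -6.89  -6.52] turn [  0.    0.  -13.7] yaw0 68.3 q7 -0.19
```

Request:
apply_moves:
  plan:
    - {"grip": 3.2,"x": 0,"y": 0,"z": 0,"rx": 0,"ry": 0,"rz": 0}
    - {"grip": 3.2,"x": 0,"y": 0,"z": 0,"rx": 0,"ry": 0,"rz": 0}
    - {"grip": 3.2,"x": 0,"y": 0,"z": 0,"rx": 0,"ry": 0,"rz": 0}
    - {"grip": 3.2,"x": 0,"y": 0,"z": -1,"rx": 0,"ry": 0,"rz": 0}
    - {"grip": 3.2,"x": 0,"y": 0,"z": -3.5,"rx": 0,"ry": 0,"rz": 0}
    - {"grip": 4,"x": 0,"y": 0,"z": -6.5,"rx": 0,"ry": 0,"rz": 0}
    - {"grip": 4,"x": -3.8,"y": -1.2,"z": -6.5,"rx": 0,"ry": 0,"rz": -3}
    - {"grip": 4,"x": -7.6,"y": -2.4,"z": -6.5,"rx": 0,"ry": 0,"rz": -6}
    - {"grip": 4,"x": -11.4,"y": -3.6,"z": -6.5,"rx": 0,"ry": 0,"rz": -9}
    - {"grip": 4,"x": -15,"y": -4.8,"z": -6.5,"rx": 0,"ry": 0,"rz": -12}
    - {"grip": 4,"x": -19,"y": -6,"z": -6.5,"rx": 0,"ry": 0,"rz": -12}
    - {"grip": 4,"x": -22,"y": -6.9,"z": -6.5,"rx": 0,"ry": 0,"rz": -12}

```text
clock: 27.63
ee_pos: [0.5046, -0.1796, 0.146]
tcp_rot: [[0.17, 0.985, 0.002], [0.985, -0.17, -0.0], [0.0, 0.002, -1.0]]
contact_force: [-0.5, -0.7, 0.2]
finger_gap: 0.458
```

Request:
apply_moves:
  plan:
    - {"grip": 4,"x": 0,"y": 0,"z": 0,"rx": 0,"ry": 0,"rz": 0}
    - {"grip": 4,"x": 0,"y": 0,"z": 0,"rx": 0,"ry": 0,"rz": 0}

```text
clock: 27.8
ee_pos: [0.5039, -0.1821, 0.1475]
tcp_rot: [[0.175, 0.985, 0.005], [0.985, -0.175, 0.001], [0.002, 0.005, -1.0]]
contact_force: [1.0, 0.4, 0.2]
finger_gap: 0.458
```

```bash
python3 look.py b .5055 -.1775; python3 -c "
from h import *
goto(.5055,-.1775,.0810,80)
i=cv2.imread('pics/n_b.png')[150:320,200:440];cv2.imwrite('pics/nb2.png',cv2.resize(i,None,fx=3,fy=3))"
```

```text
q [-0.4013  0.1493  0.7606  1.8591 -0.1145  1.1718  0.2257] pos [ 0.5051 -0.18    0.1472] yaw 80.13194603387305
exp px 322.4780802000993 242.6935938140568
grey [322.1745 227.9736] 2006 centre [ 0.507  -0.1681  0.09  ] rect (320.4450988769531, 227.0570526123047) (68.911376953125, 44.62776184082031) line ang 78.73857264092835
goto shift [ 0.24 -0.04  6.62] turn [ 0.3 -0.1  0.1] yaw0 80.1 q7 0.23
```

View pics/nb2.png

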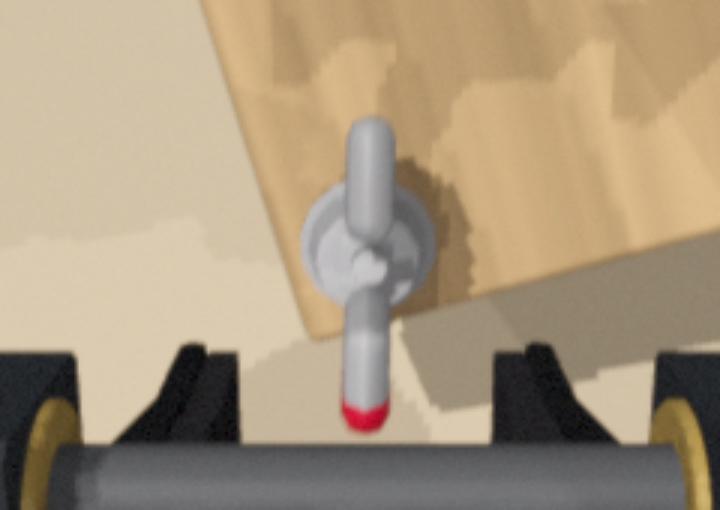

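Request:
apply_moves:
  plan:
    - {"grip": 3.2,"x": 0.4,"y": 0,"z": 2,"rx": 0.3,"ry": -0.1,"rz": 0.9}
    - {"grip": 3.2,"x": 0.4,"y": 0,"z": 3.5,"rx": 0.3,"ry": -0.1,"rz": 0.9}
    - {"grip": 3.2,"x": 0.4,"y": 0,"z": 4.8,"rx": 0.3,"ry": -0.1,"rz": 0.9}
    - {"grip": 0.5,"x": 0.4,"y": 0,"z": 6,"rx": 0.3,"ry": -0.1,"rz": 0.9}
    - {"grip": 0.5,"x": 0.4,"y": 0,"z": 6.5,"rx": 0.3,"ry": -0.1,"rz": 0.9}
    - {"grip": 0.5,"x": 0.4,"y": 0,"z": 6.65,"rx": 0.3,"ry": -0.1,"rz": 0.9}
    - {"grip": 0.5,"x": 0.4,"y": 0,"z": 6.65,"rx": 0.3,"ry": -0.1,"rz": 0.9}
    - {"grip": 0.5,"x": 0.4,"y": 0,"z": 6.65,"rx": 0.3,"ry": -0.1,"rz": 0.9}
    - {"grip": 0.5,"x": 0.4,"y": 0,"z": 6.65,"rx": 0.3,"ry": -0.1,"rz": 0.9}
    - {"grip": 0.5,"x": 0.4,"y": 0,"z": 6.65,"rx": 0.3,"ry": -0.1,"rz": 0.9}
    - {"grip": 0.5,"x": 0.4,"y": 0,"z": 6.65,"rx": 0.3,"ry": -0.1,"rz": 0.9}

```text
clock: 28.77
ee_pos: [0.5059, -0.1756, 0.0809]
tcp_rot: [[0.187, 0.982, -0.001], [0.982, -0.187, 0.001], [0.001, -0.001, -1.0]]
contact_force: [-2.9, 0.6, -1.1]
finger_gap: 0.111
```

Request:
apply_moves:
  plan:
    - {"grip": 0.5,"x": 0,"y": 0,"z": 0,"rx": 0,"ry": 0,"rz": 5}
    - {"grip": 0.5,"x": 0,"y": 0,"z": 0.02,"rx": 0,"ry": 0,"rz": 12}
    - {"grip": 0.5,"x": 0,"y": 0,"z": 0.02,"rx": 0,"ry": 0,"rz": 19}
    - {"grip": 0.5,"x": 0,"y": 0,"z": 0.03,"rx": 0,"ry": 0,"rz": 26}
    - {"grip": 0.5,"x": 0,"y": 0,"z": 0.03,"rx": 0,"ry": 0,"rz": 33}
    - {"grip": 0.5,"x": 0,"y": 0,"z": 0.04,"rx": 0,"ry": 0,"rz": 40}
    - {"grip": 0.5,"x": 0,"y": 0,"z": 0.04,"rx": 0,"ry": 0,"rz": 47}
    - {"grip": 0.5,"x": 0,"y": 0,"z": 0.05,"rx": 0,"ry": 0,"rz": 54}
    - {"grip": 0.5,"x": 0,"y": 0,"z": 0.05,"rx": 0,"ry": 0,"rz": 60}

```text
clock: 29.52
ee_pos: [0.5076, -0.1769, 0.0808]
tcp_rot: [[0.946, 0.324, 0.003], [0.324, -0.946, -0.002], [0.003, 0.003, -1.0]]
contact_force: [3.0, -3.2, -6.4]
finger_gap: 0.108
```

Run:
```python
from h import *
s=ctrl.sense();print(s['qpos'],s['contact_force'],s['ee_pos'])
goto(.506,-.176,.0804,-20)
```

```text
[-0.51960604  0.27873396  0.91815275  1.9262578  -0.25362407  1.05344941
 -0.73440935] [ 3.01745676 -3.16693682 -6.44176668] [ 0.50757723 -0.17691872  0.08082519]
goto shift [-0.12 -0.14  0.04] turn [ 0.1 -0.2 38.9] yaw0 18.9 q7 -0.73
```

Request:
apply_moves:
  plan:
    - {"grip": 0.5,"x": 0,"y": 0,"z": 0.05,"rx": 0,"ry": 0,"rz": 7}
    - {"grip": 0.5,"x": 0,"y": 0,"z": 0.05,"rx": 0,"ry": 0,"rz": 14}
    - {"grip": 0.5,"x": 0,"y": -0.05,"z": 0.06,"rx": 0,"ry": 0,"rz": 21}
    - {"grip": 0.5,"x": 0,"y": -0.05,"z": 0.06,"rx": 0,"ry": 0,"rz": 28}
    - {"grip": 0.5,"x": 0,"y": -0.05,"z": 0.07,"rx": 0,"ry": 0,"rz": 35}
    - {"grip": 0.5,"x": 0,"y": -0.1,"z": 0.07,"rx": 0,"ry": 0,"rz": 42}
    - {"grip": 0.5,"x": 0,"y": -0.1,"z": 0.08,"rx": 0,"ry": 0,"rz": 49}
    - {"grip": 0.5,"x": 0,"y": -0.1,"z": 0.08,"rx": 0,"ry": 0,"rz": 56}
    - {"grip": 0.5,"x": 0,"y": -0.1,"z": 0.08,"rx": 0,"ry": 0,"rz": 63}
    - {"grip": 0.5,"x": 0,"y": -0.1,"z": 0.09,"rx": 0,"ry": 0,"rz": 70}
    - {"grip": 0.5,"x": 0,"y": -0.1,"z": 0.09,"rx": 0,"ry": 0,"rz": 77}
    - {"grip": 0.5,"x": 0,"y": -0.1,"z": 0.1,"rx": 0,"ry": 0,"rz": 84}

```text
clock: 30.52
ee_pos: [0.5065, -0.18, 0.0801]
tcp_rot: [[0.415, -0.91, 0.004], [-0.91, -0.415, -0.008], [0.009, 0.0, -1.0]]
contact_force: [-2.7, -7.2, -4.2]
finger_gap: 0.107
```

Run:
```python
from h import *
s=ctrl.sense();print(s['qpos'],s['contact_force'],s['ee_pos'])
goto(.506,-.176,.0797,-100.8)
```

```text
[-0.7152619   0.39409527  1.18921975  1.93297167 -0.40804594  1.08400264
 -2.07124703] [-2.65383882 -7.22387973 -4.16835483] [ 0.50652589 -0.18003526  0.08008169]
goto shift [-0.39 -0.12  0.03] turn [-0.1 -0.5 35.3] yaw0 -65.5 q7 -2.07
```

Request:
apply_moves:
  plan:
    - {"grip": 3.2,"x": 0,"y": 0,"z": 0,"rx": 0,"ry": 0,"rz": 0}
    - {"grip": 3.2,"x": 0,"y": 0,"z": 0,"rx": 0,"ry": 0,"rz": 0}
    - {"grip": 3.2,"x": 0,"y": 0,"z": 0,"rx": 0,"ry": 0,"rz": 0}
    - {"grip": 3.2,"x": -0.3,"y": -0.1,"z": -1,"rx": 0,"ry": 0,"rz": 0}
    - {"grip": 3.2,"x": -0.3,"y": -0.1,"z": -3,"rx": 0,"ry": 0,"rz": 0}
    - {"grip": 3.2,"x": -0.3,"y": -0.1,"z": -4,"rx": 0,"ry": 0,"rz": -7}
    - {"grip": 3.2,"x": -0.3,"y": -0.1,"z": -4,"rx": 0,"ry": 0,"rz": -14}
    - {"grip": 3.2,"x": -0.3,"y": -0.1,"z": -4,"rx": 0,"ry": 0,"rz": -21}
    - {"grip": 3.2,"x": -0.3,"y": -0.1,"z": -4,"rx": 0,"ry": 0,"rz": -28}
    - {"grip": 3.2,"x": -0.3,"y": -0.1,"z": -4,"rx": 0,"ry": 0,"rz": -35}
    - {"grip": 3.2,"x": -0.3,"y": -0.1,"z": -4,"rx": 0,"ry": 0,"rz": -42}
    - {"grip": 3.2,"x": -0.3,"y": -0.1,"z": -4,"rx": 0,"ry": 0,"rz": -49}

```text
clock: 31.52
ee_pos: [0.5068, -0.1761, 0.1207]
tcp_rot: [[0.961, -0.276, 0.005], [-0.276, -0.961, -0.008], [0.007, 0.006, -1.0]]
contact_force: [-0.3, -0.1, 0.1]
finger_gap: 0.366
```

Request:
apply_moves:
  plan:
    - {"grip": 3.2,"x": 0,"y": 0,"z": 0,"rx": 0,"ry": 0,"rz": -7}
    - {"grip": 3.2,"x": 0,"y": 0,"z": 0,"rx": 0,"ry": 0,"rz": -14}
    - {"grip": 3.2,"x": 0,"y": 0,"z": 0,"rx": 0,"ry": 0,"rz": -21}
    - {"grip": 3.2,"x": 0,"y": 0,"z": 0,"rx": 0,"ry": 0,"rz": -28}
    - {"grip": 3.2,"x": 0,"y": 0,"z": 0,"rx": 0,"ry": 0,"rz": -35}
    - {"grip": 3.2,"x": 0,"y": 0,"z": 0,"rx": 0,"ry": 0,"rz": -42}
    - {"grip": 3.2,"x": 0,"y": 0,"z": 0,"rx": 0,"ry": 0,"rz": -49}
    - {"grip": 3.2,"x": 0,"y": 0,"z": 0,"rx": 0,"ry": 0,"rz": -56}
    - {"grip": 3.2,"x": 0,"y": 0,"z": 0,"rx": 0,"ry": 0,"rz": -63}
    - {"grip": 3.2,"x": 0,"y": 0,"z": 0,"rx": 0,"ry": 0,"rz": -70}
    - {"grip": 3.2,"x": 0,"y": 0,"z": 0,"rx": 0,"ry": 0,"rz": -77}
    - {"grip": 3.2,"x": 0,"y": 0,"z": 0,"rx": 0,"ry": 0,"rz": -84}

```text
clock: 32.52
ee_pos: [0.5076, -0.1756, 0.1213]
tcp_rot: [[0.367, 0.93, 0.007], [0.93, -0.367, -0.007], [-0.004, 0.009, -1.0]]
contact_force: [-0.1, -0.9, 0.4]
finger_gap: 0.37
```

Run:
```python
from h import *
s=ctrl.sense();print(s['qpos'],s['contact_force'],s['ee_pos'])
goto(.506,-.1763,.12,114.5)
```

```text
[-0.44476984  0.18504767  0.80238549  1.89035274 -0.14301987  1.11678884
  0.03514179] [-0.12598005 -0.90898996  0.39009454] [ 0.50759132 -0.17561519  0.12132033]
goto shift [-0.12 -0.12  0.13] turn [  0.4   0.4 -46. ] yaw0 68.5 q7 0.04
```

Request:
apply_moves:
  plan:
    - {"grip": 3.2,"x": -0.1,"y": -0.1,"z": 0,"rx": 0.4,"ry": 0.4,"rz": -7}
    - {"grip": 3.2,"x": -0.1,"y": -0.1,"z": 0,"rx": 0.4,"ry": 0.4,"rz": -14}
    - {"grip": 3.2,"x": -0.1,"y": -0.1,"z": 0,"rx": 0.4,"ry": 0.4,"rz": -21}
    - {"grip": 3.2,"x": -0.1,"y": -0.1,"z": 0,"rx": 0.4,"ry": 0.4,"rz": -28}
    - {"grip": 3.2,"x": -0.1,"y": -0.1,"z": 0,"rx": 0.4,"ry": 0.4,"rz": -35}
    - {"grip": 3.2,"x": -0.1,"y": -0.1,"z": 0,"rx": 0.4,"ry": 0.4,"rz": -42}
    - {"grip": 3.2,"x": -0.1,"y": -0.1,"z": 0,"rx": 0.4,"ry": 0.4,"rz": -46}
    - {"grip": 3.2,"x": -0.1,"y": -0.1,"z": 0,"rx": 0.4,"ry": 0.4,"rz": -46}

```text
clock: 33.18
ee_pos: [0.5069, -0.1758, 0.1219]
tcp_rot: [[-0.418, 0.909, 0.002], [0.909, 0.418, -0.0], [-0.001, 0.002, -1.0]]
contact_force: [0.1, 1.0, 0.3]
finger_gap: 0.367
```

Run:
```python
from h import *
goto(.506,-.1763,.0802,114.5)
```

```text
goto shift [-0.   -0.11  4.17] turn [0.1 0.  0.2] yaw0 114.7 q7 0.83
```

Request:
apply_moves:
  plan:
    - {"grip": 3.2,"x": 0,"y": -0.1,"z": 2,"rx": 0,"ry": 0,"rz": 0}
    - {"grip": 2.5,"x": 0,"y": -0.1,"z": 3.5,"rx": 0,"ry": 0,"rz": 0}
    - {"grip": 0.5,"x": 0,"y": -0.1,"z": 4.1,"rx": 0,"ry": 0,"rz": 0}
    - {"grip": 0.5,"x": 0,"y": -0.1,"z": 4.2,"rx": 0,"ry": 0,"rz": 0}
    - {"grip": 0.5,"x": 0,"y": -0.1,"z": 4.2,"rx": 0,"ry": 0,"rz": 0}
    - {"grip": 0.5,"x": 0,"y": -0.1,"z": 4.2,"rx": 0,"ry": 0,"rz": 0}
    - {"grip": 0.5,"x": 0,"y": -0.1,"z": 4.2,"rx": 0,"ry": 0,"rz": 0}
    - {"grip": 0.5,"x": 0,"y": -0.1,"z": 4.2,"rx": 0,"ry": 0,"rz": 0}
    - {"grip": 0.5,"x": 0,"y": -0.1,"z": 4.2,"rx": 0,"ry": 0,"rz": 0}
    - {"grip": 0.5,"x": 0,"y": -0.1,"z": 4.2,"rx": 0,"ry": 0,"rz": 0}

```text
clock: 34.02
ee_pos: [0.5049, -0.1768, 0.0801]
tcp_rot: [[-0.417, 0.909, -0.0], [0.909, 0.417, -0.0], [0.0, -0.0, -1.0]]
contact_force: [-5.5, -2.0, -0.7]
finger_gap: 0.106
```

Request:
apply_moves:
  plan:
    - {"grip": 0.5,"x": 0,"y": 0,"z": 0,"rx": 0,"ry": 0,"rz": 5}
    - {"grip": 0.5,"x": 0,"y": 0,"z": 0.01,"rx": 0,"ry": 0,"rz": 12}
    - {"grip": 0.5,"x": 0,"y": 0,"z": 0.02,"rx": 0,"ry": 0,"rz": 19}
    - {"grip": 0.5,"x": 0,"y": 0,"z": 0.03,"rx": 0,"ry": 0,"rz": 26}
    - {"grip": 0.5,"x": 0,"y": 0,"z": 0.03,"rx": 0,"ry": 0,"rz": 32}
    - {"grip": 0.5,"x": 0,"y": 0,"z": 0.03,"rx": 0,"ry": 0,"rz": 35.5}
    - {"grip": 0.5,"x": 0,"y": 0,"z": 0.03,"rx": 0,"ry": 0,"rz": 35.5}
    - {"grip": 0.5,"x": 0,"y": 0,"z": 0.03,"rx": 0,"ry": 0,"rz": 35.5}

```text
clock: 34.68
ee_pos: [0.5055, -0.1767, 0.08]
tcp_rot: [[0.186, 0.982, 0.001], [0.982, -0.186, -0.0], [-0.0, 0.001, -1.0]]
contact_force: [-0.3, -0.8, -4.8]
finger_gap: 0.108
```

Request:
apply_moves:
  plan:
    - {"grip": 3.2,"x": 0,"y": 0,"z": 0,"rx": 0,"ry": 0,"rz": 0}
    - {"grip": 3.2,"x": 0,"y": 0,"z": 0,"rx": 0,"ry": 0,"rz": 0}
    - {"grip": 3.2,"x": 0,"y": 0,"z": 0,"rx": 0,"ry": 0,"rz": 0}
    - {"grip": 3.2,"x": 0,"y": 0,"z": -1,"rx": 0,"ry": 0,"rz": 0}
    - {"grip": 3.2,"x": 0,"y": 0,"z": -4,"rx": 0,"ry": 0,"rz": 0}
    - {"grip": 4,"x": 0,"y": 0,"z": -8,"rx": 0,"ry": 0,"rz": 0}
    - {"grip": 4,"x": 0,"y": -1,"z": -12,"rx": 0,"ry": 0,"rz": 0}
    - {"grip": 4,"x": -3,"y": -3,"z": -14,"rx": 0,"ry": 0,"rz": 0}
    - {"grip": 4,"x": -7,"y": -4,"z": -16,"rx": 0,"ry": 0,"rz": 0}
    - {"grip": 4,"x": -11,"y": -4,"z": -16,"rx": 0,"ry": 0,"rz": 0}
    - {"grip": 4,"x": -13,"y": -4,"z": -16,"rx": 0,"ry": 0,"rz": 0}
    - {"grip": 4,"x": -13,"y": -4,"z": -16,"rx": 0,"ry": 0,"rz": 0}

```text
clock: 35.68
ee_pos: [0.4394, -0.3035, 0.2422]
tcp_rot: [[0.195, 0.981, 0.004], [0.981, -0.195, -0.004], [-0.003, 0.005, -1.0]]
contact_force: [-0.6, -0.5, -1.0]
finger_gap: 0.461
```

Run:
```python
from h import *
d=grab('top','t4');s=grab('side','s4');o=cv2.imread('pics/top0.png')[...,::-1]
a=cv2.resize(d['img'][160:275,270:400],None,fx=3.05,fy=3.05);b=cv2.resize(o[160:275,270:400],None,fx=3.05,fy=3.05)
c=cv2.resize(d['img'],(a.shape[1],240));e=cv2.resize(s['img'],(a.shape[1],240))
cv2.imwrite('pics/v4.png',np.vstack([np.hstack([b,a]),np.hstack([c,e])])[...,::-1])
```

```text
(no output)
```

View pics/v4.png

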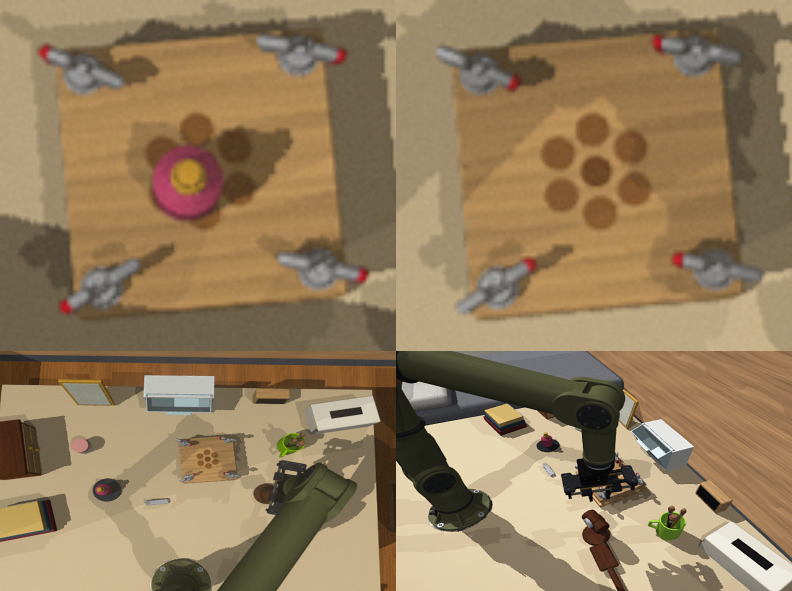

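```bash
python3 -c "
from station import ctrl
s=ctrl.sense();print(s['clock'],s['contact_force'],s['ee_pos']);print(ctrl.sign_off())"
```

```text
35.7833 [0.24647376 1.31672656 0.62553973] [ 0.44154435 -0.29776899  0.24080619]
the job is handed in; nothing more can be done
None
```

The job is handed in at 35.8 s. The atomizer stands upright on the slate coaster, and each of the four wing nuts has had about half a turn clockwise.

- **Atomizer:** I lifted it off the press, lowered it until it touched the coaster, and only then let go. A picture just after showed it upright and a little off the coaster's centre, well inside the rim. The last overview shows it still on the coaster.
- **Nuts:** I worked in the order a, c, d, b, finishing each diagonal pair before starting the other. By the change in tool angle, the turns were about 181° (a), 179.5° (c), 180° (d) and 180° (b). Nuts d and b each needed a second grip partway, because the wrist joint would otherwise have neared its limit.
- **Last check:** the final top view shows all four red dabs on the opposite side from where they started. The mug, jar, clip, brush and watch stand look to be where they were, by eye. The arm was clear of everything.

**What disagreed:** the overhead camera placed nut a's axis a few millimetres off. Turning that nut met up to about 31 N at the wrist until I let the gripper follow the axis. A top view taken partway through that turn showed the press had not moved. For the other three nuts the forces I read stayed within about 9 N.

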